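# Load the parts washer and start it with the palm plunger

## Robot

A 6-joint arm with a two-finger parallel gripper is mounted at the origin on the work surface. World frame = base frame: x ahead of the robot, y to its left, z up, the work surface at z = 0. Lengths are in m, angles in rad, forces in N, time in s.
With the tool pointing down it reaches from about 0.25 to 0.775 m from the base axis. Payload 4 kg.
Tool frame: the origin (TCP) lies on the centre line of the jaws, within the pads' length; the fingertips stand 8 mm ahead of it and the grasp point (between the pads) lies 11 mm behind it; y points along the fingers, x is the direction in which the jaws open and shut, and the axes are right-handed (so a half turn about y gives the same grasp; the last joint's range is limited). The gripper opens to 94 mm and grips with 3 to 60 N. Pads are 16 mm wide; open, the fingers measure 119 mm over their backs; the gripper's body (75 mm by 177 mm) begins 78 mm behind the grasp point.
Start: joints at [-1.355, 0.087, 1.371, -0, 1.684, -0.103], TCP at [0.172, -0.522, 0.175] pointing down, gripper open.
Joint ranges: [-3.1, 3.1], [-0.76, 2.03], [0.27, 2.55], [-1.08, 4.22], [0.17, 2.65], [-2.57, 2.57]. Speed limits (rad/s): [2.79, 2.79, 3.14, 3.14, 3.14, 3.14].

## Interface

Orientations are given as [roll, pitch, yaw] about the fixed x, y, z axes, in that order (R = Rz(yaw) Ry(pitch) Rx(roll)).
In Python, from bench import robot gives the robot as it stands.
- The arm moves only by the tool step_arm, never from a script. Its argument "commands" is a list of rows, each an object with "xyz": the shift along the world's x, y, z in m, a list of three; "twist": the turn, a rotation vector about the world's x, y, z in degrees, a list of three. In form: [{"xyz": [tx, ty, tz], "twist": [ax, ay, az]}, ...]. A call has 1 to 12 rows; each row is the pose to reach, as a shift and turn from the pose commanded when the call began; what a row does not reach only later rows make up. A row lasts 1/12 s, in which the tool goes at most 41.7 mm and 7.16 degrees, less where a joint would pass 70% of its speed; a pose out of reach is approached as far as the arm can. A call with a gripper value outside its range is refused whole. "fingers" is the closure in counts, from 0 (fully open) to 255 (shut), set as the call begins (left out, the last holds). The fingers move at their own pace and stop on an object; the grip force is fixed at half the most. Time passes only in rows, so rows that repeat a pose let the fingers close. It gives the time, the measured TCP pose, the force and the opening at its end, in the units of the state.
- robot.get_obs(): the state, without advancing time (a new reading comes with each control period).
- robot.snapshot(name): name is "scene" or "side" or "wrist"; returns (picture, depth): 400x640x3 uint8, red, green, blue; 400x640 float32, m along the optical axis (not along the pixel's ray), 0 where there is no reading.
- robot.camera_info(name): a dict with "fx", "fy", "cx", "cy" (pixels), "R" (3x3) and "t" (3): a world point X has camera coordinates R X + t. Camera axes: x right, y down, z forward; pixel columns grow to the right and rows downward; lengths in m; the calibration is good to about 2 mm. A picture is of the moment at which its call begins: read the wrist's pose just before it. camera_info takes no time and is no camera call; for the wrist camera it gives the pose at the moment of the call.
- robot.close_job(): hands the job in, once; it reports no verdict.
The state is a dict: "time": time; "joint_positions": joint angles; "qvel": joint speeds; "joint_torque": joint torques, N m; "tool_pos": TCP position; "ee_rot": TCP orientation; "wrist_force": force on the tool from outside, world axes, zero at the start; "wrist_torque": the same for the moment, N m; "width": finger opening in m.
Only numpy, scipy, OpenCV 4.12 (cv2) and the standard library are available. Lean on these libraries where they do the work, as an engineer would, in place of code of your own. Each camera call takes 0.05 s, during which the arm holds its last target.

## Task

Slide the tray with the carburettor fully home into the slot of the parts washer. Then start the washer: press its palm plunger down until you feel it on its stop, hold it there firmly for a second without ramming it, and let it come up again. Leave the carburettor lying in the tray, and leave the spare carburettor, cup, jar, spray can and water bottle standing where they are.

Things in the scene. Friction and masses are not known exactly. Their poses are not given: they have to be found in the camera images.
- washer: Steel parts washer fixed to the bench, 240 deep, 260 wide, 90 high at the flat front face (x=-120), 153 high at the rear. Origin: centre of its underside, on the bench; x points into the machine, y to the left for one facing its front, z up. Above the face the control panel slopes up and back at 25 degrees from level.
- slot (a point): Centre of the lower edge of the mouth of the washer's tray slot (washer x=-120, y=0, 5 above the bench), axes as the washer. The slot is 172 wide (6 play on each side of the tray) and 73 high; its hard back stop is 65 inside the mouth.
- shelf (a point): Centre of the front edge of the 5 thick loading shelf in front of the slot (washer x=-310, on its top, level with the slot floor), axes as the washer. Two fixed 6 thick rails along it, tops 20 above the shelf, stand 224 apart and close in like a funnel over the last 40 before the mouth to the slot's width.
- tray: Loose open aluminium tray on the shelf, 110 long (x), 160 wide (y), 36 high, walls 4 thick, 0.3 kg. Origin: centre of its underside; x towards the machine, z up. Fully home its back wall stands against the slot's stop: origin at washer x=-110, front wall still 45 out in front of the face. It can be pushed by its front wall (local x=-55).
- carb: Loose carburettor lying in the tray, aluminium, about 66 x 50 x 51 high, 0.25 to 0.5 kg. Origin: centre of its underside.
- plunger: Palm plunger on the sloped panel: black round head, 50 diameter, 20 thick, on an 18 thick steel stem. Origin on its axis, at the panel when up (washer x=-49, y=55, z=123); moves with it. Its z points out along the stem, square to the panel: 25 degrees from vertical, leaning to the washer's front (-x). Pressing is along -z.
- plunger_top (a point): Centre of the flat top (42 across) of the plunger's head, 74 along the plunger's z from its origin; axes as the plunger.
- stroke (a joint): How far the plunger is pressed in (m), 0 = up. A soft spring returns it: about 3 N at the start, 7 N at the end. Its firm stop is set anywhere from 16 to 34 mm, differs every time and cannot be seen: feel it as a sharp rise above the spring's force. 11 to 25 N in all on the head is a full press; over 60 N is ramming it.
- valve: The plunger's fixed valve: steel collar, 60 diameter, 6 high (12 in the middle), on the panel round the stem; the hidden stop is inside it. Origin: where the axis meets the panel; z out along the stem.
- carb2: Bystander: spare carburettor, 66 x 50 x 51 high, on the bench left of the loading shelf. Origin: centre of its underside. Leave alone.
- cup: Bystander: steel cup, 64 diameter, 55 high, on the bench right of the loading shelf. Origin: centre of its underside. Leave alone.
- spray: Bystander: spray can, 64 diameter, 190 high, on the bench to the left. Origin: centre of its underside. Leave alone.
- water: Bystander: water bottle, 64 diameter, 200 high, on the bench to the right. Origin: centre of its underside. Leave alone.
- jar: Bystander: glass jar, 56 diameter, 60 high, on the bench right of the washer. Origin: centre of its underside. Leave alone.
Not all that is in view belongs to the job. There is more than one size of the tray; the job needs the smallest.

How it is judged:
By the outcome, as a careful person would: the job done as asked, in the order asked, and still so for the second after the job is handed in, with the robot touching nothing.
It also fails if it takes over 54 s, if anything falls off the work surface, if the arm or the gripper's body presses on something with over 40 N, if the wrist force passes 120 N, or if a joint passes its speed limit or range.

## Working session

There is one attempt and no reset: what is moved stays moved. The work goes in short steps, Python scripts to look and compute and a tool call to move; the robot and the scene stay as the last step left them, time stands still between calls to the robot, and variables do not carry over. Pictures are saved under pics/ and viewed, and the job is handed in when it is done.

Besides the shell and the picture viewer there is one more tool, called as a command line: name --argument value ..., lists and objects as JSON in quotes. step_arm: Moves the arm, as the interface text tells. Its arguments: {"type":"object","properties":{"commands":{"type":"array"},"fingers":{"type":"number"}},"required":["commands"]}

```bash
mkdir -p pics; ls
python3 - <<'E'
from bench import robot
import cv2,numpy as np
o=robot.get_obs(); print({k:np.round(v,3).tolist() for k,v in o.items()})
for n in ['scene','side']:
    p,d=robot.snapshot(n); np.savez(f'pics/{n}0.npz',p=p,d=d)
    cv2.imwrite(f'pics/{n}0.png',p[:,:,::-1])
    c=robot.camera_info(n); print(n,{k:np.round(v,3).tolist() for k,v in c.items()})
E
```

```text
pics
{'time': 0.0, 'joint_positions': [-1.355, 0.088, 1.372, 0.0, 1.684, -0.103], 'qvel': [-0.0, 0.0, -0.0, -0.001, -0.001, -0.001], 'joint_torque': [-0.0, -34.019, -30.242, 0.072, 0.033, -0.0], 'tool_pos': [0.172, -0.522, 0.174], 'ee_rot': [-1.571, 0.002, -1.252], 'wrist_force': [-0.162, 0.065, -0.282], 'wrist_torque': [0.02, 0.035, 0.044], 'width': 0.094}
scene {'fx': 462.696, 'fy': 462.696, 'cx': 319.291, 'cy': 195.217, 'R': [[-0.853, 0.522, -0.014], [0.416, 0.664, -0.622], [-0.316, -0.536, -0.783]], 't': [0.442, -0.117, 1.763]}
side {'fx': 425.142, 'fy': 425.142, 'cx': 325.017, 'cy': 199.273, 'R': [[0.969, -0.247, 0.009], [-0.129, -0.535, -0.835], [0.211, 0.808, -0.55]], 't': [-0.516, 0.202, 1.519]}
```

View pics/scene0.png

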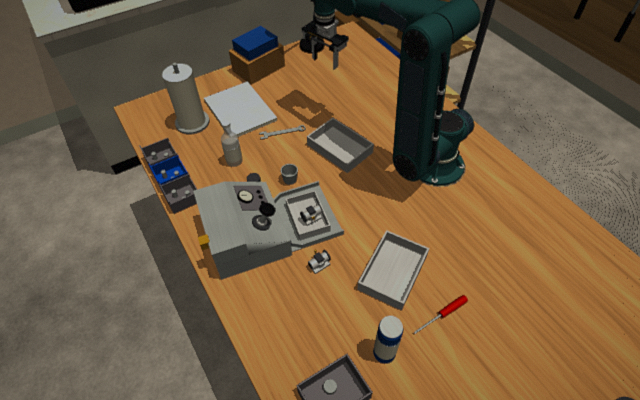

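View pics/side0.png

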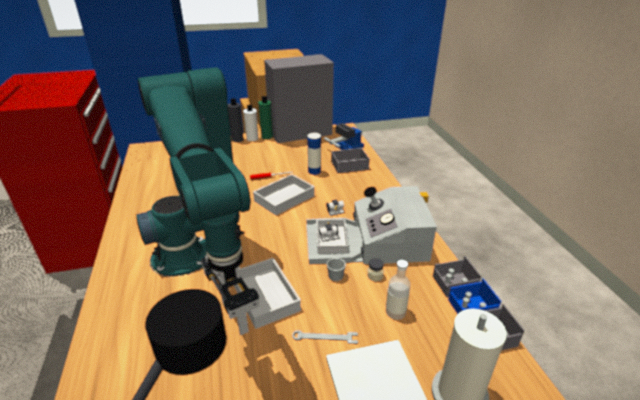

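Run:
```python
import cv2,numpy as np
p=np.load('pics/scene0.npz')['p'][165:285,185:355,::-1]
cv2.imwrite('pics/sc_crop.png',cv2.resize(p,None,fx=4.7,fy=4.7,interpolation=cv2.INTER_CUBIC))
p=np.load('pics/side0.npz')['p'][175:285,295:445,::-1]
cv2.imwrite('pics/si_crop.png',cv2.resize(p,None,fx=5,fy=5,interpolation=cv2.INTER_CUBIC))
```

```text
(no output)
```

View pics/sc_crop.png

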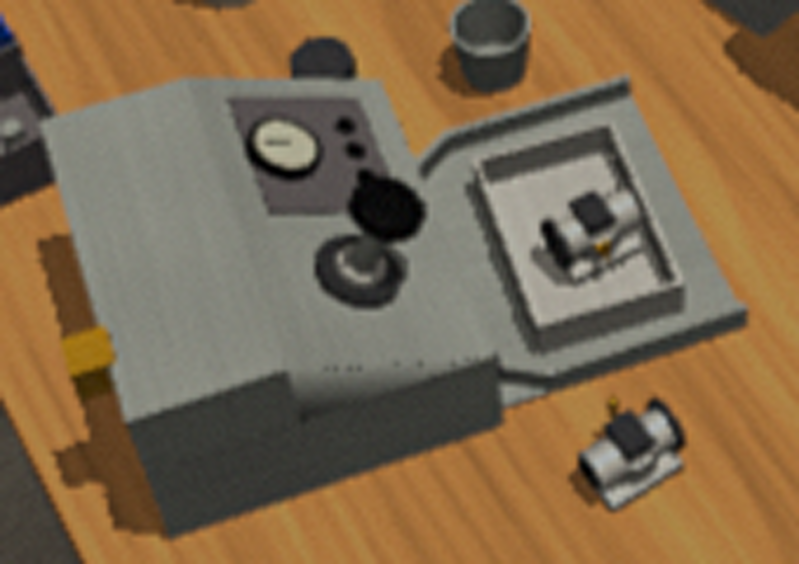

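View pics/si_crop.png

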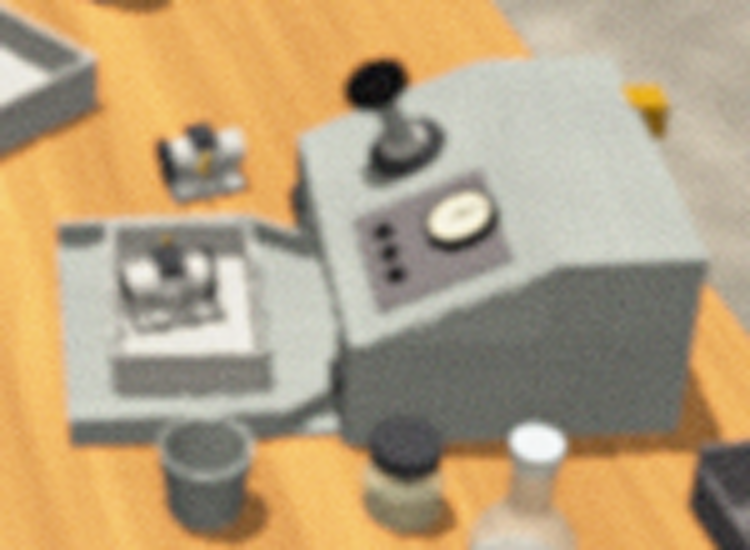

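```bash
cat > h.py <<'E'
import numpy as np
from bench import robot
from scipy.optimize import least_squares
def proj(c,X):
    q=np.asarray(X)@np.array(c['R']).T+np.array(c['t'])
    return np.stack([c['fx']*q[:,0]/q[:,2]+c['cx'],c['fy']*q[:,1]/q[:,2]+c['cy']],1)
def rz(a): return np.array([[np.cos(a),-np.sin(a),0],[np.sin(a),np.cos(a),0],[0,0,1]])
def W(p,L): return np.asarray(L)@rz(p[2]).T+np.array([p[0],p[1],p[3] if len(p)>3 else 0])
E
python3 - <<'E'
from h import *
cs,ci=robot.camera_info('scene'),robot.camera_info('side')
S=[((-310,118,25),(745,318)),((-310,-118,25),(628,85)),((120,130,0),(170,538)),((120,130,153),(125,420)),((120,-130,153),(45,125)),((-120,130,90),(497,357)),((-120,130,0),(500,425)),((-80.3,55,190),(388,203))]
I=[((-120,-130,0),(345,440)),((-120,-130,90),(345,345)),((120,-130,153),(705,262)),((120,-130,0),(680,425)),((120,130,153),(610,60)),((-120,130,90),(303,135)),((-80.3,55,190),(378,78)),((-310,-118,0),(72,442)),((-310,118,25),(60,228))]
def f(p,S,I,out=0):
    r=[]
    for L,c,s,o in((S,cs,4.7,(185,165)),(I,ci,5,(295,175))):
        if not L: continue
        X=W(p,np.array([l[0] for l in L])/1e3); u=np.array([l[1] for l in L])/s+np.array(o)-0.5
        r.append((proj(c,X)-u))
    r=np.concatenate(r)
    return r if out else r.ravel()
best=min((least_squares(f,[.5,.0,a],args=(S,I),loss='soft_l1') for a in np.arange(-3,3,1)),key=lambda r:r.cost)
p=best.x; print('washer',p,best.cost); print(np.round(f(p,S,I,1),1).tolist())
for n,S1,I1 in(('scene',S,[]),('side',[],I)):
    b=least_squares(f,p,args=(S1,I1),loss='soft_l1'); print(n,b.x,b.cost)
T=[((55,-80,41),(475,163)),((-55,-80,41),(610,128)),((-55,80,41),(683,290)),((55,80,41),(540,328)),((-55,80,5),(683,312))]
TI=[((55,-80,5),(268,393)),((-55,-80,5),(115,393)),((-55,-80,41),(115,352)),((55,-80,41),(270,355)),((-55,80,41),(115,222)),((55,80,41),(250,222))]
for a,b_ in((T,[]),([],TI),(T,TI)):
    b=least_squares(f,p,args=(a,b_),loss='soft_l1'); print('tray',b.x,b.cost,'in washer',rz(-p[2])@(np.r_[b.x[:2]-p[:2],0]),np.degrees(b.x[2]-p[2]))
print(np.round(f(b.x,T,TI,1),1).tolist())
for q in((-310,0,5),(-300,0,5),(-80.3,55,190),(-165,0,5)): print(q,W(p,[np.array(q)/1e3]))
E
```

```text
washer [ 0.75836534 -0.08897836 -0.18110115] 11.276642032674753
[[0.2, -1.0], [-0.2, -1.4], [-0.9, 1.1], [-0.9, 1.1], [-1.7, -0.4], [-0.8, 0.7], [0.3, 1.1], [-0.0, 0.3], [-1.3, 1.4], [0.2, 0.5], [0.5, -0.2], [-1.1, 1.7], [0.2, -0.4], [-1.0, 0.1], [-1.3, -0.4], [-1.0, 0.9], [-0.8, -1.6]]
scene [ 0.75590271 -0.08973876 -0.18635486] 3.795407744976349
side [ 0.761469   -0.08733829 -0.18009157] 4.678916118542025
tray [ 0.54244121 -0.03964289 -0.21252   ] 1.7080865076495302 in washer [-0.22127885  0.00963793  0.        ] -1.8001675281010292
tray [ 0.54796853 -0.04214246 -0.22476272] 0.7316374645583437 in washer [-0.21539171  0.00817478  0.        ] -2.501623748325046
tray [ 0.54516358 -0.04054674 -0.20682517] 5.028287126086658 in washer [-0.21843821  0.0092392   0.        ] -1.4738778340303151
[[-1.6, 0.1], [-0.6, -1.0], [-0.3, -0.5], [-1.2, 0.9], [-0.4, 0.9], [-0.6, -0.5], [-0.5, 0.1], [-0.5, 0.6], [-0.6, -0.7], [-1.6, 0.1], [-0.2, -0.5]]
(-310, 0, 5) [[ 0.45343509 -0.03314338  0.005     ]]
(-300, 0, 5) [[ 0.46327155 -0.03494451  0.005     ]]
(-80.3, 55, 190) [[ 0.68928477 -0.02041477  0.19      ]]
(-165, 0, 5) [[ 0.59606376 -0.05925974  0.005     ]]
```

Run:
```python
from h import *
import cv2
from scipy.spatial.transform import Rotation as Ro
o=robot.get_obs(); c=robot.camera_info('wrist')
R=Ro.from_euler('xyz',o['ee_rot']).as_matrix()
cc=-np.array(c['R']).T@c['t']; print('cam in tool',R.T@(cc-o['tool_pos']),'axis',R.T@np.array(c['R'])[2],'cam x',R.T@np.array(c['R'])[0],c['fx'])
```

```text
cam in tool [ 1.95503465e-04 -2.08839459e-01  6.85201515e-02] axis [ 0.00162536  0.97197752 -0.23506822] cam x [ 0.99999787 -0.00128152  0.00161546] 276.3048996426823
```

step_arm --commands '[{"xyz": [0, 0, 0.04], "twist": [0, 0, 7]}, {"xyz": [0, 0.01, 0.08], "twist": [0, 0, 14]}, {"xyz": [0.02, 0.04, 0.11], "twist": [0, 0, 21]}, {"xyz": [0.04, 0.07, 0.12], "twist": [0, 0, 28]}, {"xyz": [0.06, 0.1, 0.12], "twist": [0, 0, 35]}, {"xyz": [0.08, 0.13, 0.12], "twist": [0, 0, 42]}, {"xyz": [0.1, 0.16, 0.12], "twist": [0, 0, 49]}, {"xyz": [0.12, 0.19, 0.12], "twist": [0, 0, 56]}, {"xyz": [0.14, 0.22, 0.12], "twist": [0, 0, 63]}, {"xyz": [0.16, 0.25, 0.12], "twist": [0, 0, 70]}, {"xyz": [0.18, 0.28, 0.12], "twist": [0, 0, 77]}, {"xyz": [0.2, 0.31, 0.12], "twist": [0, 0, 84]}]'

```text
time: 1.1
tool_pos: [0.3728, -0.2106, 0.2948]
ee_rot: [-1.571, 0.0, 0.22]
wrist_force: [0.4, -0.5, -0.0]
width: 0.094
```

```bash
cat >> h.py <<'E'
from scipy.spatial.transform import Rotation as Ro
def target_R(yaw,tilt=25):
    s,c=np.sin(np.radians(tilt)),np.cos(np.radians(tilt))
    return rz(yaw)@np.array([[0,s,-c],[1,0,0],[0,-c,-s]])
def need(pw,xyz_w,tilt=25,yawoff=0):
    o=robot.get_obs(); R=Ro.from_euler('xyz',o['ee_rot']).as_matrix()
    tv=np.degrees(Ro.from_matrix(target_R(pw[2]+yawoff,tilt)@R.T).as_rotvec())
    g=W(pw[:3],[xyz_w])[0]
    print('t',round(o['time'],2),'pos',np.round(o['tool_pos'],4),'F',np.round(o['wrist_force'],1),'j',np.round(o['joint_positions'],2))
    print('need xyz',np.round(g-o['tool_pos'],4),'twist',np.round(tv,2))
PW=np.array([0.7584,-0.0890,-0.1811])
E
python3 - <<'E'
from h import *
need(PW,(-.33,0,.26))
E
```

```text
t 1.1 pos [ 0.3728 -0.2106  0.2948] F [ 0.4 -0.5 -0. ] j [-0.65 -0.18  1.39  0.    1.93 -0.87]
need xyz [ 0.061   0.181  -0.0348] twist [-18.35 -19.09  65.91]
```

step_arm --commands '[{"xyz": [0.006, 0.018, 0], "twist": [-1.8, -1.9, 6.6]}, {"xyz": [0.012, 0.036, 0], "twist": [-3.6, -3.8, 13.2]}, {"xyz": [0.018, 0.054, 0], "twist": [-5.5, -5.7, 19.8]}, {"xyz": [0.024, 0.072, 0], "twist": [-7.3, -7.6, 26.4]}, {"xyz": [0.03, 0.09, 0], "twist": [-9.2, -9.5, 33]}, {"xyz": [0.037, 0.109, -0.01], "twist": [-11, -11.5, 39.6]}, {"xyz": [0.043, 0.127, -0.02], "twist": [-12.8, -13.4, 46.1]}, {"xyz": [0.049, 0.145, -0.03], "twist": [-14.7, -15.3, 52.7]}, {"xyz": [0.055, 0.163, -0.035], "twist": [-16.5, -17.2, 59.3]}, {"xyz": [0.061, 0.181, -0.035], "twist": [-18.35, -19.1, 65.9]}, {"xyz": [0.061, 0.181, -0.035], "twist": [-18.35, -19.1, 65.9]}, {"xyz": [0.061, 0.181, -0.035], "twist": [-18.35, -19.1, 65.9]}]'

```text
time: 2.1
tool_pos: [0.4328, -0.0311, 0.2598]
ee_rot: [-2.007, -0.003, 1.383]
wrist_force: [-0.1, 0.2, 0.5]
width: 0.0939
```

Run:
```python
from h import *
import cv2
need(PW,(-.33,0,.26))
c=robot.camera_info('wrist'); p,d=robot.snapshot('wrist')
np.savez('pics/w1.npz',p=p,d=d,**c); cv2.imwrite('pics/w1.png',p[:,:,::-1])
```

```text
t 2.1 pos [ 0.4328 -0.0311  0.2598] F [-0.1  0.2  0.5] j [-0.22 -0.55  1.79  0.01  1.47 -1.6 ]
need xyz [0.001  0.0015 0.0002] twist [-0.17  0.01  0.36]
```

View pics/w1.png

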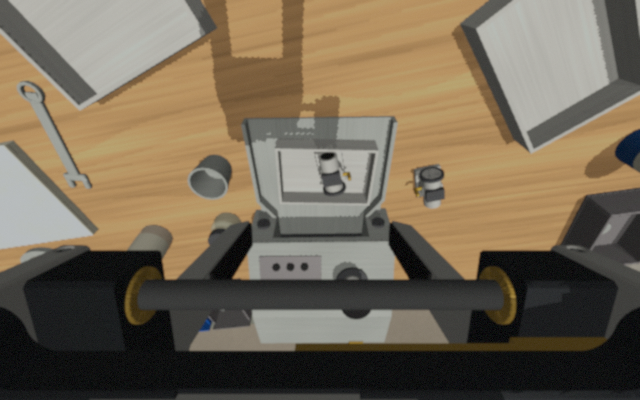

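Run:
```python
import cv2,numpy as np
p=np.load('pics/w1.npz')['p'][105:265,230:420,::-1]
p=cv2.convertScaleAbs(p,alpha=1.3,beta=20)
cv2.imwrite('pics/w1c.png',cv2.resize(p,None,fx=4,fy=3.7,interpolation=cv2.INTER_CUBIC) if 0 else cv2.resize(p,None,fx=3.7,fy=3.7,interpolation=cv2.INTER_CUBIC))
```

```text
(no output)
```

View pics/w1c.png

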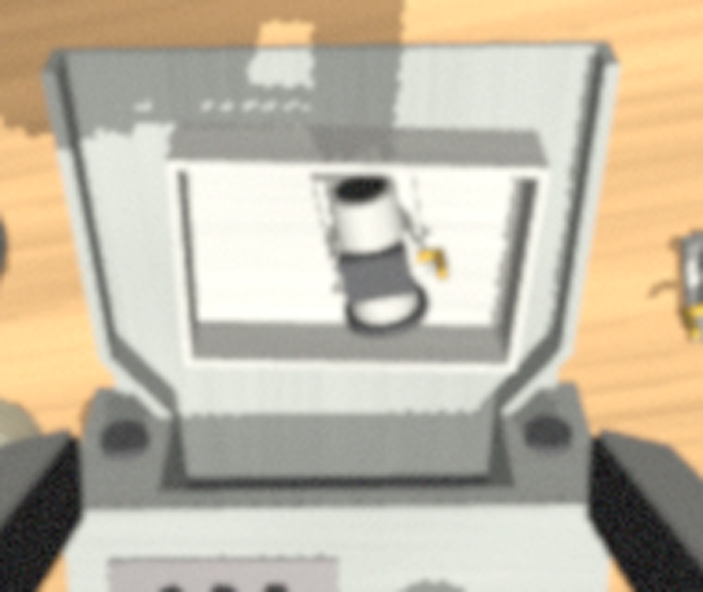

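Run:
```python
from h import *
z=np.load('pics/w1.npz'); c={k:z[k] for k in('fx','fy','cx','cy','R','t')}
def f(p,L,out=0):
    X=W(p,np.array([l[0] for l in L])/1e3); u=np.array([l[1] for l in L])/3.7+[230,105]-.5+.0
    r=proj(c,X)-u; return r if out else r.ravel()
A=[((-310,-118,25),(45,66)),((-310,118,25),(617,65)),((-120,-86,5),(180,413)),((-120,86,5),(492,410)),((-120,-130,90),(78,508)),((-120,130,90),(590,505)),((-120,-86,78),(165,487)),((-120,86,78),(510,487))]
b=least_squares(f,PW,args=(A,),loss='soft_l1');p=b.x;print(p,b.cost,np.round(f(p,A,1),1).tolist())
T=[((-55,-80,41),(168,160)),((-55,80,41),(548,163)),((55,-80,41),(190,362)),((55,80,41),(515,367))]
b=least_squares(f,p,args=(T,),loss='soft_l1');t=b.x;print('tray',t,b.cost,np.round(f(t,T,1),1).tolist(),rz(-p[2])@np.r_[t[:2]-p[:2],0],np.degrees(t[2]-p[2]))
```

```text
[ 0.75698029 -0.09080242 -0.18105122] 24.148051603113068 [[-0.8, 0.8], [1.9, 0.2], [-1.4, -5.9], [0.9, -5.5], [-5.0, 0.4], [5.7, 0.5], [-2.3, 0.9], [1.2, 0.5]]
tray [ 0.54109322 -0.04163741 -0.1985223 ] 1.93128442288945 [[-0.8, -0.3], [1.0, 0.0], [-1.1, 0.8], [1.0, 0.2]] [-0.22121121  0.00948798  0.        ] -1.0010192294450486
```

```bash
sed -i 's/^PW=.*/PW=np.array([0.757,-0.0905,-0.181])/' h.py
python3 - <<'E'
from h import *
need(PW,(-.312,0.003,.026))
E
```

```text
t 2.15 pos [ 0.4332 -0.0316  0.2602] F [0.4 0.3 1.3] j [-0.22 -0.55  1.79  0.01  1.47 -1.6 ]
need xyz [ 1.750e-02  2.000e-04 -2.342e-01] twist [-0.16  0.02  0.42]
```

step_arm --commands '[{"xyz": [0, 0, -0.03], "twist": [0, 0, 0.4]}, {"xyz": [0, 0, -0.06], "twist": [0, 0, 0.4]}, {"xyz": [0, 0, -0.09], "twist": [0, 0, 0.4]}, {"xyz": [0, 0, -0.12], "twist": [0, 0, 0.4]}, {"xyz": [0, 0, -0.15], "twist": [0, 0, 0.4]}, {"xyz": [0, 0, -0.175], "twist": [0, 0, 0.4]}, {"xyz": [0, 0, -0.195], "twist": [0, 0, 0.4]}, {"xyz": [0.004, 0, -0.212], "twist": [0, 0, 0.4]}, {"xyz": [0.009, 0, -0.225], "twist": [0, 0, 0.4]}, {"xyz": [0.013, 0, -0.232], "twist": [0, 0, 0.4]}, {"xyz": [0.017, 0, -0.234], "twist": [0, 0, 0.4]}, {"xyz": [0.017, 0, -0.234], "twist": [0, 0, 0.4]}]'

```text
time: 3.15
tool_pos: [0.4511, -0.032, 0.0263]
ee_rot: [-2.007, -0.003, 1.39]
wrist_force: [0.3, -0.6, 0.6]
width: 0.094
```

Run:
```python
from h import *
import cv2
need(PW,(-.260,0.003,.026))
for n in('wrist','scene'):
    p,d=robot.snapshot(n); p=p[:,:,::-1]
    p=p[60:300,180:460] if n=='wrist' else p[165:285,185:355]
    cv2.imwrite(f'pics/a_{n}.png',cv2.resize(p,(700,600) if n=='wrist' else (680,480),interpolation=cv2.INTER_CUBIC))
```

```text
t 3.15 pos [ 0.4511 -0.032   0.0263] F [ 0.3 -0.6  0.6] j [-0.21 -0.43  2.18  0.02  0.95 -1.6 ]
need xyz [ 0.0507 -0.0088 -0.0003] twist [-0.16  0.01 -0.01]
```

View pics/a_wrist.png

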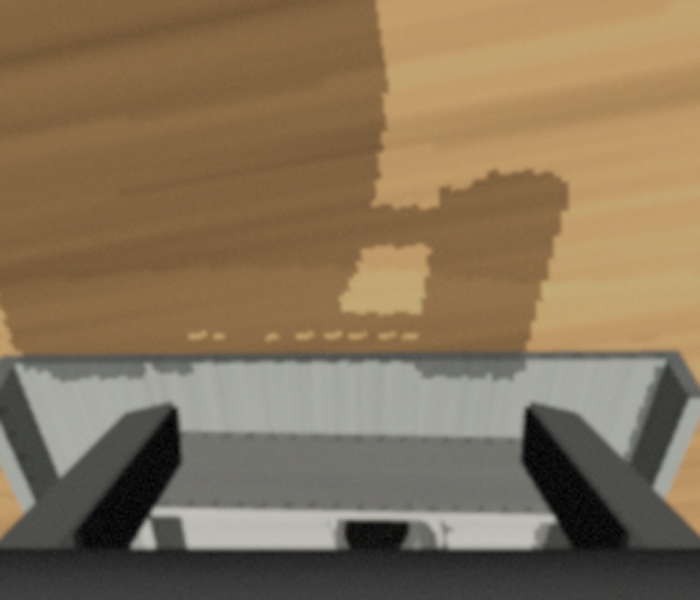

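View pics/a_scene.png

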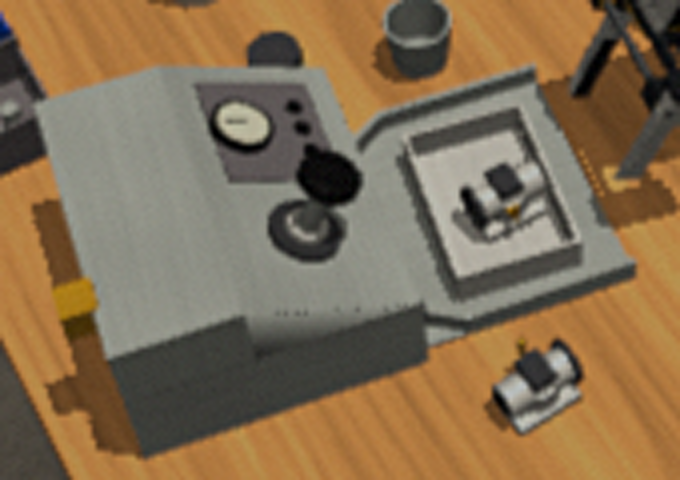

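step_arm --commands '[{"xyz": [0.005, -0.001, 0]}, {"xyz": [0.01, -0.002, 0]}, {"xyz": [0.015, -0.003, 0]}, {"xyz": [0.02, -0.0036, 0]}, {"xyz": [0.025, -0.0045, 0]}, {"xyz": [0.03, -0.0054, 0]}, {"xyz": [0.035, -0.0064, 0]}, {"xyz": [0.04, -0.0073, 0]}, {"xyz": [0.045, -0.0082, 0]}, {"xyz": [0.05, -0.0092, 0]}, {"xyz": [0.055, -0.0101, 0]}, {"xyz": [0.06, -0.011, 0]}]'

```text
validation failed for argument at $.co...
```

```bash
cat > look.py <<'E'
import sys,cv2
from h import *
need(PW,(-.1756,0.003,.026))
o=robot.get_obs(); print('tcp in washer',rz(-PW[2])@(o['tool_pos']-np.r_[PW[:2],0]))
p,d=robot.snapshot('scene'); p=p[165:285,185:355,::-1]
cv2.imwrite(f'pics/{sys.argv[1]}.png',cv2.resize(p,None,fx=4.7,fy=4.7,interpolation=cv2.INTER_CUBIC))
E
python3 look.py b
```

```text
t 3.25 pos [ 0.4513 -0.0318  0.0273] F [-0.7 -0.4  0. ] j [-0.21 -0.43  2.18  0.02  0.95 -1.6 ]
need xyz [ 0.1335 -0.0242 -0.0013] twist [-0.14  0.12 -0.05]
tcp in washer [-0.31127736  0.00272889  0.02734437]
```

View pics/b.png

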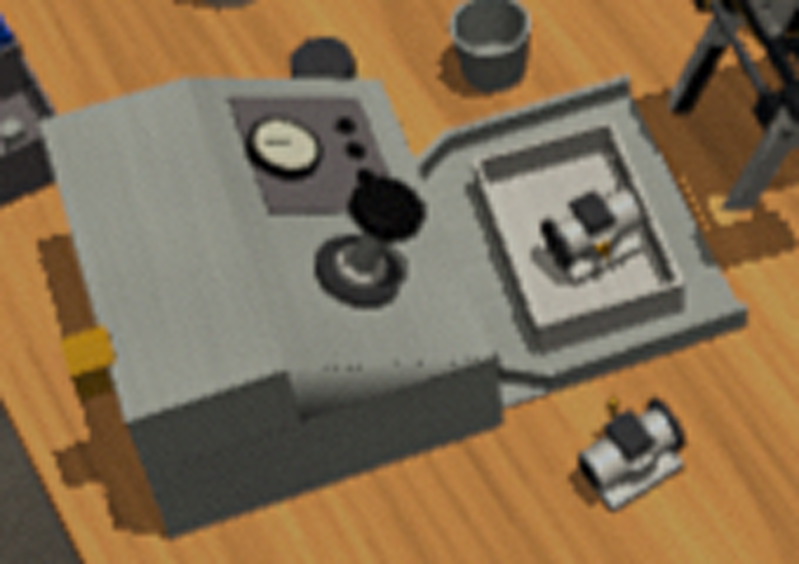

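Twist is required; nothing moved. The tray is still where it was. Repeating with twists.

step_arm --commands '[{"xyz": [0.005, -0.001, 0], "twist": [0, 0, 0]}, {"xyz": [0.01, -0.002, 0], "twist": [0, 0, 0]}, {"xyz": [0.015, -0.003, 0], "twist": [0, 0, 0]}, {"xyz": [0.02, -0.0036, 0], "twist": [0, 0, 0]}, {"xyz": [0.025, -0.0045, 0], "twist": [0, 0, 0]}, {"xyz": [0.03, -0.0054, 0], "twist": [0, 0, 0]}, {"xyz": [0.035, -0.0064, 0], "twist": [0, 0, 0]}, {"xyz": [0.04, -0.0073, 0], "twist": [0, 0, 0]}, {"xyz": [0.045, -0.0082, 0], "twist": [0, 0, 0]}, {"xyz": [0.05, -0.0092, 0], "twist": [0, 0, 0]}, {"xyz": [0.055, -0.0101, 0], "twist": [0, 0, 0]}, {"xyz": [0.06, -0.011, 0], "twist": [0, 0, 0]}]'

```text
time: 4.3
tool_pos: [0.5109, -0.0424, 0.0261]
ee_rot: [-2.007, -0.003, 1.391]
wrist_force: [-0.3, 0.4, -0.2]
width: 0.0938
```

```bash
python3 look.py b2
```

```text
t 4.3 pos [ 0.5109 -0.0424  0.0261] F [-0.3  0.4 -0.2] j [-0.2  -0.26  2.07  0.02  0.9  -1.6 ]
need xyz [ 0.074  -0.0135 -0.0001] twist [-0.16  0.04 -0.09]
tcp in washer [-0.25078476  0.00299879  0.02613483]
```

View pics/b2.png

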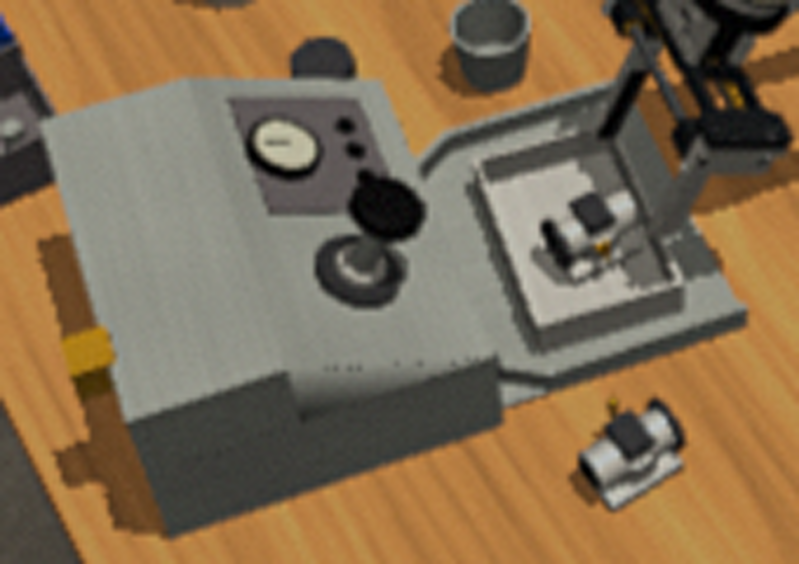

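Run:
```python
from h import *
import cv2
for n in('wrist','side'):
    p,d=robot.snapshot(n); p=p[:,:,::-1]
    p=p[60:300,180:460] if n=='wrist' else p[175:285,285:435]
    cv2.imwrite(f'pics/c_{n}.png',cv2.resize(p,(700,600) if n=='wrist' else (750,550),interpolation=cv2.INTER_CUBIC))
c=robot.camera_info('scene'); o=robot.get_obs()
R=Ro.from_euler('xyz',o['ee_rot']).as_matrix()
P=[o['tool_pos']+R@np.array([x,.008,0]) for x in(-.05,.05)]
print(P); print((proj(c,P)-[185,165]+.5)*4.7)
c=robot.camera_info('side');print((proj(c,P)-[285,175]+.5)*5)
```

```text
[array([ 0.5050277 , -0.09213815,  0.01873869]), array([0.52287336, 0.00625622, 0.01902411])]
[[584.28038652 172.03960974]
 [632.25446182 272.92140597]]
[[198.07951694 359.07471547]
 [189.1572852  274.86519188]]
```

View pics/c_wrist.png

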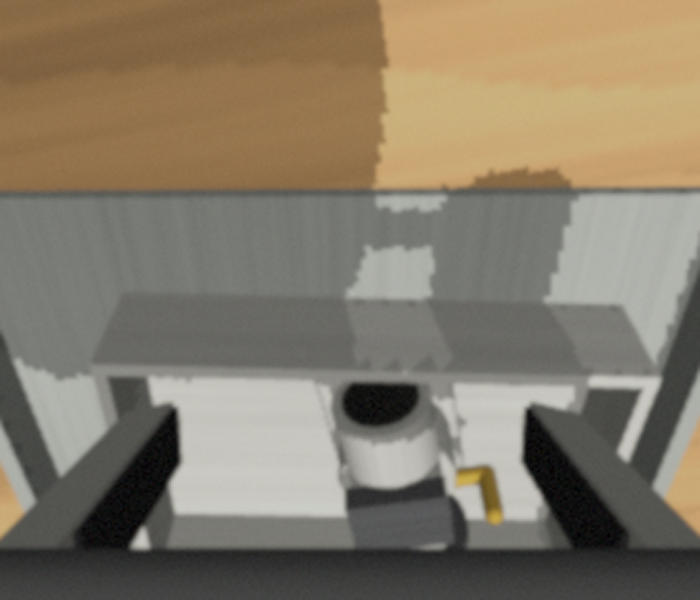

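View pics/c_side.png

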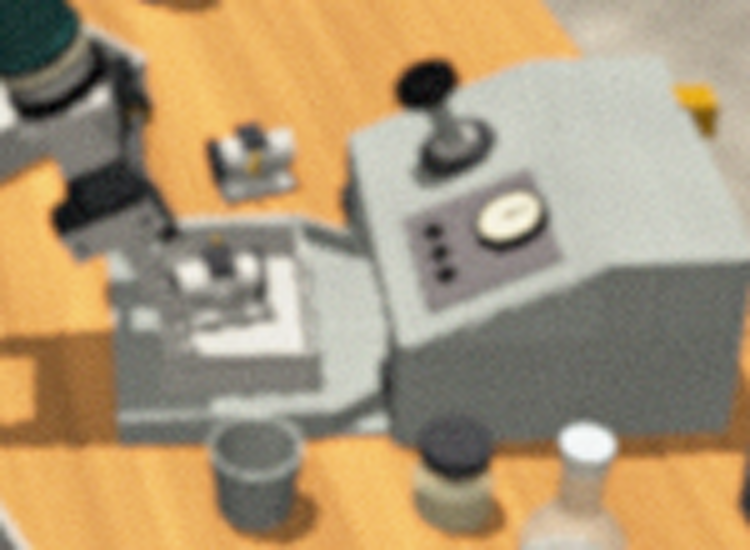

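```bash
cat > q.py <<'E'
from h import *
import cv2,sys
tag=sys.argv[1]
o=robot.get_obs();R=Ro.from_euler('xyz',o['ee_rot']).as_matrix()
tips=[o['tool_pos']+R@np.array([x,.008,zz]) for x in(-.047,.047) for zz in(-.008,.008)]
for n in('wrist','scene'):
    c=robot.camera_info(n); p,d=robot.snapshot(n)
    np.savez(f'pics/{tag}_{n}.npz',p=p,d=d,**c)
    print(n,np.round(proj(c,tips),1).tolist())
    u,v=(180,60) if n=='wrist' else (290,160)
    w,h=(280,240) if n=='wrist' else (80,60)
    k=2.5 if n=='wrist' else 9
    im=p[v:v+h,u:u+w,::-1]; im=cv2.resize(im,None,fx=k,fy=k,interpolation=cv2.INTER_CUBIC)
    for t in (proj(c,tips)-[u,v]+.5)*k: cv2.circle(im,(int(t[0]),int(t[1])),4,(0,0,255),-1)
    cv2.imwrite(f'pics/{tag}_{n}.png',im)
E
python3 q.py d
```

```text
wrist [[262.8, 225.9], [261.9, 207.2], [376.7, 226.1], [377.7, 207.4]]
scene [[307.2, 201.7], [311.1, 201.7], [316.7, 222.0], [320.7, 221.8]]
```

View pics/d_wrist.png

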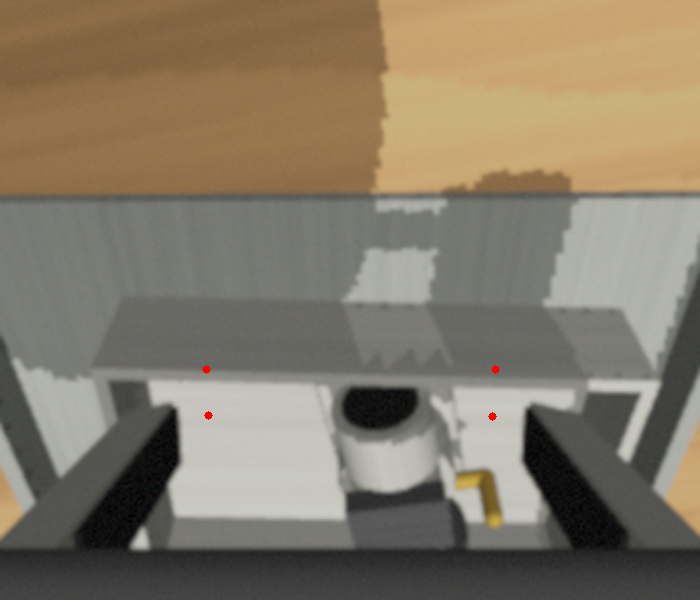

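View pics/d_scene.png

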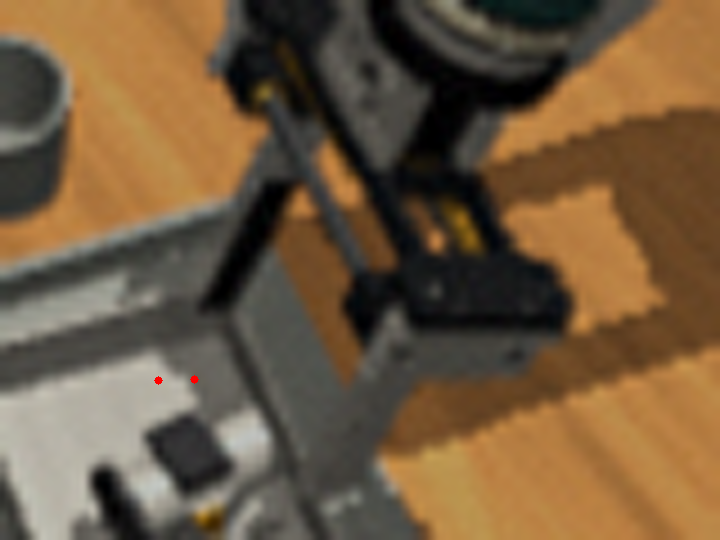

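Run:
```python
from h import *
z=np.load('pics/d_wrist.npz'); o=robot.get_obs();R=Ro.from_euler('xyz',o['ee_rot']).as_matrix()
def bp(u,v):
    d=z['d'][v,u]; q=np.array([(u-z['cx'])/z['fx']*d,(v-z['cy'])/z['fy']*d,d]); X=z['R'].T@(q-z['t']); return d,X
for s in [(170,408),(172,420),(176,440),(176,462),(160,412),(140,425),(175,430),(536,410),(528,430),(350,372),(350,200),(250,250),(250,450),(525,450)]:
    u,v=int(s[0]/2.5+180),int(s[1]/2.5+60); d,X=bp(u,v); print(s,round(float(d),3),'world',np.round(X,3),'tool',np.round(R.T@(X-o['tool_pos']),3),'washer',np.round(rz(-PW[2])@(X-np.r_[PW[:2],0]),3))
print(o['tool_pos'],o['ee_rot'])
```

```text
(170, 408) 0.184 world [ 0.481 -0.086  0.053] tool [-0.048 -0.033  0.008] washer [-0.273 -0.045  0.053]
(172, 420) 0.179 world [ 0.48  -0.084  0.059] tool [-0.046 -0.039  0.007] washer [-0.274 -0.043  0.059]
(176, 440) 0.185 world [ 0.488 -0.086  0.057] tool [-0.047 -0.034 -0.001] washer [-0.265 -0.044  0.057]
(176, 462) 0.185 world [ 0.492 -0.086  0.061] tool [-0.047 -0.036 -0.006] washer [-0.261 -0.044  0.061]
(160, 412) 0.181 world [ 0.479 -0.087  0.055] tool [-0.05  -0.036  0.008] washer [-0.274 -0.047  0.055]
(140, 425) 0.171 world [ 0.474 -0.088  0.065] tool [-0.052 -0.047  0.008] washer [-0.279 -0.049  0.065]
(175, 430) 0.184 world [ 0.486 -0.085  0.056] tool [-0.046 -0.035  0.002] washer [-0.268 -0.044  0.056]
(536, 410) 0.183 world [0.498 0.01  0.054] tool [ 0.049 -0.035  0.008] washer [-0.273  0.052  0.054]
(528, 430) 0.186 world [0.504 0.008 0.055] tool [ 0.048 -0.033  0.002] washer [-0.267  0.051  0.055]
(350, 372) 0.195 world [ 0.489 -0.038  0.038] tool [ 0.    -0.02   0.015] washer [-0.273  0.003  0.038]
(350, 200) 0.199 world [ 0.454 -0.032  0.004] tool [ 0.    -0.005  0.061] washer [-0.309  0.003  0.004]
(250, 250) 0.21 world [ 0.465 -0.065  0.004] tool [-0.03   0.003  0.046] washer [-0.292 -0.027  0.004]
(250, 450) 0.257 world [ 0.545 -0.086  0.009] tool [-0.037  0.033 -0.031] washer [-0.21  -0.034  0.009]
(525, 450) 0.187 world [0.509 0.006 0.058] tool [ 0.048 -0.033 -0.004] washer [-0.262  0.051  0.058]
[ 0.5101864  -0.04226585  0.02601072] [-2.00702003 -0.00283486  1.39142269]
```

step_arm --commands '[{"xyz": [-0.01, 0.0018, 0.003], "twist": [0, 0, 0]}, {"xyz": [-0.02, 0.0036, 0.005], "twist": [0, 0, 0]}, {"xyz": [-0.03, 0.0055, 0.005], "twist": [0, 0, 0]}, {"xyz": [-0.04, 0.0073, 0.003], "twist": [0, 0, 0]}, {"xyz": [-0.04, 0.0073, -0.005], "twist": [0, 0, 0]}, {"xyz": [-0.04, 0.0073, -0.014], "twist": [0, 0, 0]}, {"xyz": [-0.04, 0.0073, -0.022], "twist": [0, 0, 0]}, {"xyz": [-0.04, 0.0073, -0.03], "twist": [0, 0, 0]}, {"xyz": [-0.04, 0.0073, -0.036], "twist": [0, 0, 0]}, {"xyz": [-0.04, 0.0073, -0.038], "twist": [0, 0, 0]}, {"xyz": [-0.04, 0.0073, -0.038], "twist": [0, 0, 0]}]'

```text
time: 5.47
tool_pos: [0.4697, -0.0349, -0.0132]
ee_rot: [-2.005, -0.003, 1.391]
wrist_force: [-0.2, 0.2, 0.3]
width: 0.0938
```

```bash
sed -i 's/^tips=.*/tips=[o["tool_pos"]+R@np.array([x,-.033,zz]) for x in(-.047,.047) for zz in(-.008,.008)]/' q.py
python3 - <<'E'
from h import *
need(PW,(-.158,0.003,-.012))
E
python3 q.py e
```

```text
t 5.47 pos [ 0.4697 -0.0349 -0.0132] F [-0.2  0.2  0.3] j [-0.21 -0.32  2.19  0.02  0.83 -1.61]
need xyz [ 0.1324 -0.0242  0.0012] twist [-0.19 -0.09 -0.09]
wrist [[250.6, 245.6], [249.3, 223.3], [388.6, 245.9], [390.1, 223.6]]
scene [[322.7, 197.2], [326.5, 197.2], [332.7, 217.1], [336.6, 217.0]]
```

View pics/e_wrist.png

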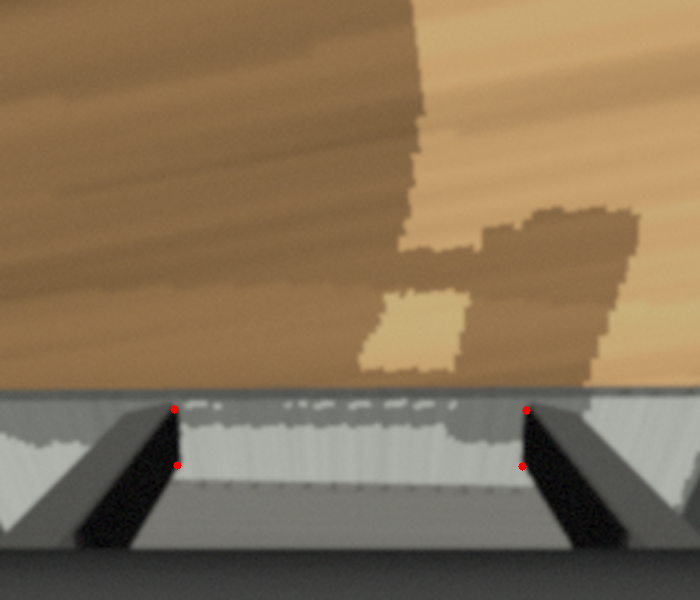

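View pics/e_scene.png

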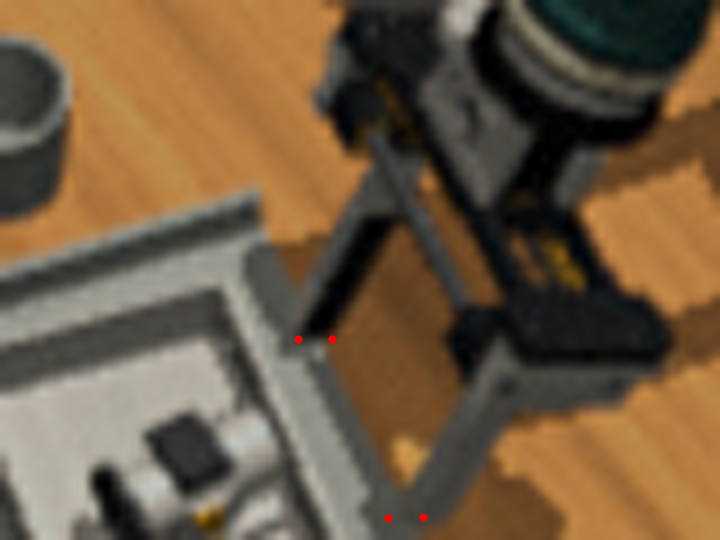

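step_arm --commands '[{"xyz": [0.006, -0.0011, 0.001], "twist": [0, 0, 0]}, {"xyz": [0.012, -0.0022, 0.001], "twist": [0, 0, 0]}, {"xyz": [0.018, -0.0033, 0.001], "twist": [0, 0, 0]}, {"xyz": [0.023, -0.0042, 0.001], "twist": [0, 0, 0]}, {"xyz": [0.028, -0.0051, 0.001], "twist": [0, 0, 0]}, {"xyz": [0.033, -0.0061, 0.001], "twist": [0, 0, 0]}, {"xyz": [0.038, -0.007, 0.001], "twist": [0, 0, 0]}, {"xyz": [0.043, -0.0079, 0.001], "twist": [0, 0, 0]}, {"xyz": [0.048, -0.0088, 0.001], "twist": [0, 0, 0]}, {"xyz": [0.053, -0.0097, 0.001], "twist": [0, 0, 0]}, {"xyz": [0.058, -0.0106, 0.001], "twist": [0, 0, 0]}, {"xyz": [0.062, -0.0113, 0.001], "twist": [0, 0, 0]}]'

```text
time: 6.57
tool_pos: [0.5292, -0.0456, -0.012]
ee_rot: [-1.998, -0.002, 1.393]
wrist_force: [-30.8, 4.2, 23.3]
width: 0.0939
```

```bash
sed -i 's/^need(PW.*/need(PW,(-.158,.003,-.012))/' look.py; python3 look.py f
```

```text
t 6.57 pos [ 0.5292 -0.0456 -0.012 ] F [-30.8   4.2  23.3] j [-0.2  -0.15  2.06  0.02  0.8  -1.6 ]
need xyz [ 0.073  -0.0135  0.    ] twist [-0.23 -0.49 -0.16]
tcp in washer [-0.23220393  0.00318241 -0.01202314]
```

View pics/f.png

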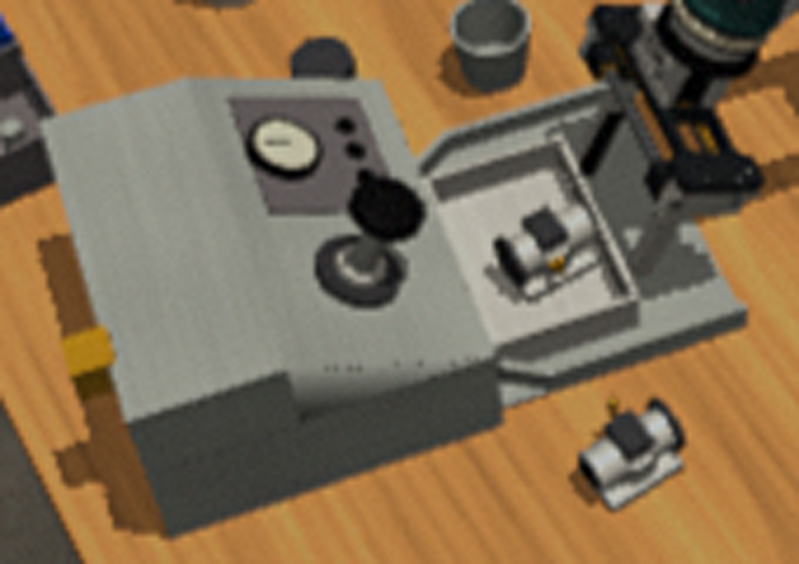

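```bash
python3 - <<'E'
from h import *
import cv2
o=robot.get_obs(); print(o['wrist_force'],o['wrist_torque'])
p,d=robot.snapshot('side'); im=p[195:275,285:375,::-1]
cv2.imwrite('pics/g_side.png',cv2.resize(im,None,fx=7.4,fy=7.4,interpolation=cv2.INTER_CUBIC))
E
python3 q.py g
```

```text
[-18.43242166   2.3537371   14.79540532] [0.50283705 2.00299171 0.22805048]
wrist [[250.6, 245.6], [249.3, 223.2], [388.6, 245.9], [390.0, 223.6]]
scene [[306.7, 202.1], [310.6, 202.0], [316.3, 222.3], [320.3, 222.2]]
```

View pics/g_wrist.png

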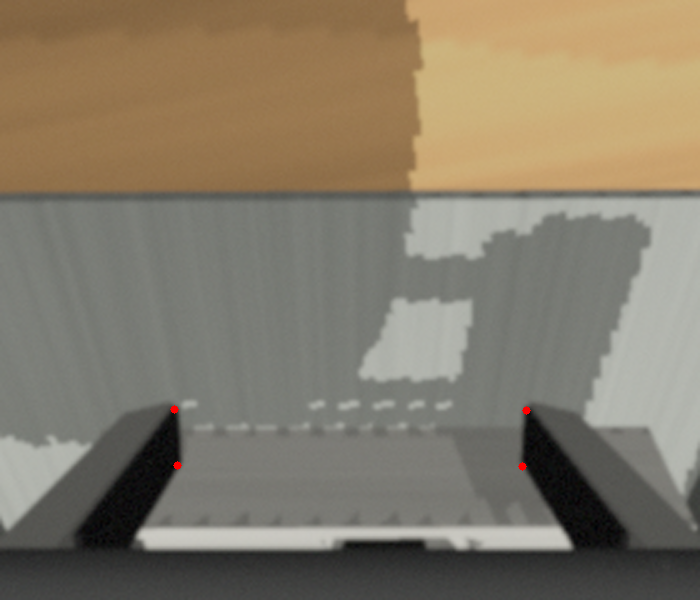

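View pics/g_side.png

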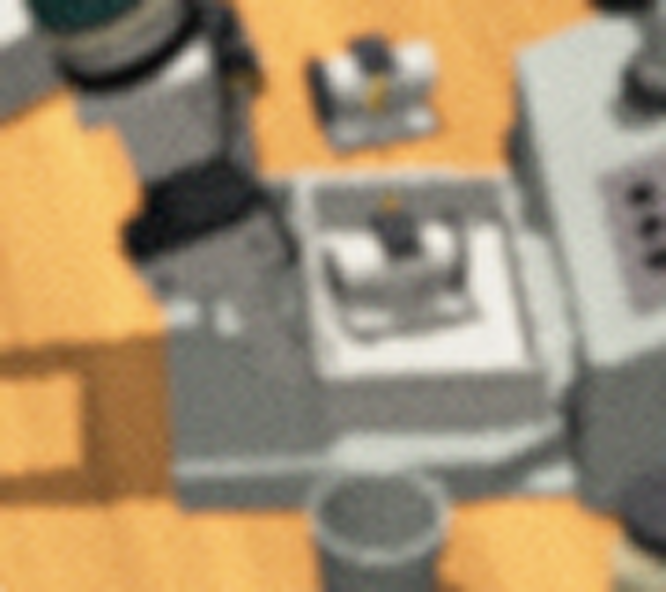

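step_arm --commands '[{"xyz": [0.002, -0.0004, 0], "twist": [0, 0, 0]}, {"xyz": [0.004, -0.0007, 0], "twist": [0, 0, 0]}, {"xyz": [0.006, -0.0011, 0], "twist": [0, 0, 0]}, {"xyz": [0.006, -0.0011, 0], "twist": [0, 0, 0]}]'

```text
time: 7.1
tool_pos: [0.5297, -0.0456, -0.0137]
ee_rot: [-1.986, -0.002, 1.394]
wrist_force: [-42.9, 4.4, 33.9]
width: 0.0938
```

```bash
python3 look.py f2
python3 - <<'E'
from h import *
print(robot.get_obs()['wrist_force'])
E
```

```text
t 7.1 pos [ 0.5297 -0.0456 -0.0137] F [-42.9   4.4  33.9] j [-0.2  -0.14  2.05  0.02  0.81 -1.6 ]
need xyz [ 0.0724 -0.0135  0.0017] twist [-0.3  -1.15 -0.23]
tcp in washer [-0.23168304  0.00325042 -0.01374179]
[-41.72656055   4.90822489  33.63432772]
```

View pics/f2.png

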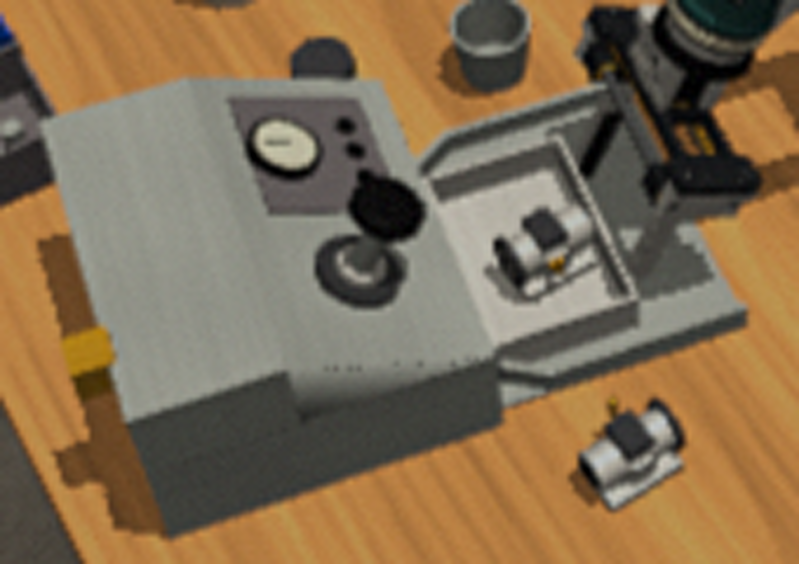

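step_arm --commands '[{"xyz": [-0.01, 0.0018, 0], "twist": [0, 0, 0]}, {"xyz": [-0.022, 0.004, 0.003], "twist": [0, 0, 0]}, {"xyz": [-0.036, 0.0065, 0.01], "twist": [0, 0, 0]}, {"xyz": [-0.04, 0.0075, 0.04], "twist": [0, 0, 0]}, {"xyz": [-0.04, 0.0075, 0.07], "twist": [0, 0, 0]}, {"xyz": [-0.04, 0.0075, 0.1], "twist": [0, 0, 0]}, {"xyz": [-0.04, 0.0075, 0.12], "twist": [0, 0, 0]}, {"xyz": [-0.04, 0.0075, 0.12], "twist": [0, 0, 0]}, {"xyz": [-0.04, 0.0075, 0.12], "twist": [0, 0, 0]}]' --fingers 255

```text
time: 7.9
tool_pos: [0.4997, -0.0402, 0.1109]
ee_rot: [-2.011, -0.003, 1.391]
wrist_force: [-0.5, -0.7, -0.3]
width: 0.0379
```

```bash
python3 q.py i
python3 - <<'E'
from h import *
o=robot.get_obs();print(o['time'],o['width'],o['wrist_force'])
E
```

```text
wrist [[250.6, 245.6], [249.3, 223.3], [388.6, 246.0], [390.1, 223.6]]
scene [[314.0, 176.9], [318.0, 177.0], [324.3, 197.5], [328.5, 197.4]]
8.0 0.029318772396946385 [-0.98480078 -0.40104136 -0.67687591]
```

View pics/i_wrist.png

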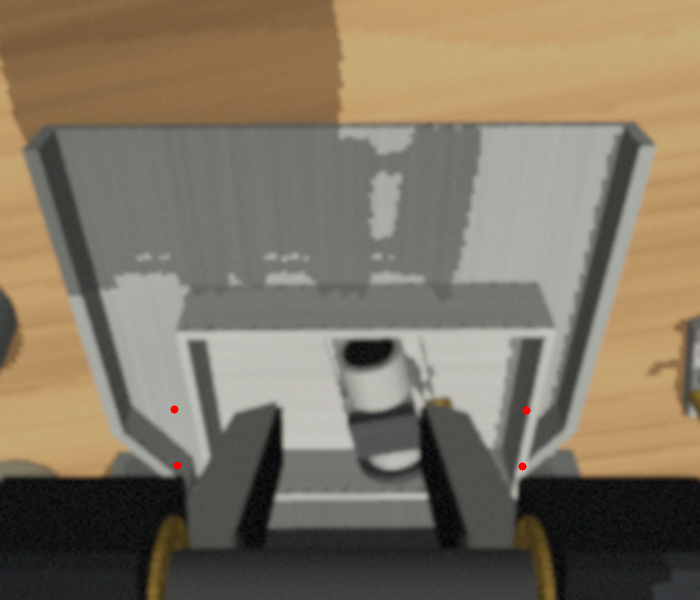

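Run:
```python
from h import *
z=np.load('pics/i_wrist.npz'); c={k:z[k] for k in('fx','fy','cx','cy','R','t')}
def f(p,L,out=0):
    X=W(p,np.array([l[0] for l in L])/1e3); u=np.array([l[1] for l in L])/2.5+[180,60]-.5
    r=proj(c,X)-u; return r if out else r.ravel()
T=[((-55,-80,41),(180,332)),((-55,80,41),(554,329)),((55,80,41),(519,497)),((-55,-80,5),(192,287)),((-55,80,5),(541,284))]
b=least_squares(f,[.57,-.04,-.19],args=(T,),loss='soft_l1');t=b.x;print('tray',t,b.cost,np.round(f(t,T,1),1).tolist(),rz(-PW[2])@np.r_[t[:2]-PW[:2],0],np.degrees(t[2]-PW[2]))
A=[((-310,-118,25),(25,150)),((-310,118,25),(654,150))]
print(np.round(f(PW,A,1),1).tolist())
need(PW,(-.176,.120,.06))
need(PW,(-.176,.120,.004))
```

```text
tray [ 0.58067545 -0.04721188 -0.16981567] 2.9716483423735505 [[-1.5, 0.4], [1.8, 0.5], [0.5, 1.0], [-0.1, -0.6], [-0.4, -0.5]] [-0.18123658  0.0108402   0.        ] 0.640814760998752
[[-0.9, -1.6], [2.7, -1.0]]
t 8.0 pos [ 0.4976 -0.0397  0.1072] F [-1.  -0.4 -0.7] j [-0.2  -0.37  1.97  0.01  1.1  -1.6 ]
need xyz [ 0.1079  0.099  -0.0472] twist [-0.19 -0.12 -0.09]
t 8.0 pos [ 0.4976 -0.0397  0.1072] F [-1.  -0.4 -0.7] j [-0.2  -0.37  1.97  0.01  1.1  -1.6 ]
need xyz [ 0.1079  0.099  -0.1032] twist [-0.19 -0.12 -0.09]
```

step_arm --commands '[{"xyz": [0.012, 0.02, 0], "twist": [0, 0, 0]}, {"xyz": [0.024, 0.045, 0], "twist": [0, 0, 0]}, {"xyz": [0.04, 0.07, 0], "twist": [0, 0, 0]}, {"xyz": [0.06, 0.09, 0], "twist": [0, 0, 0]}, {"xyz": [0.08, 0.099, -0.01], "twist": [0, 0, 0]}, {"xyz": [0.1, 0.099, -0.03], "twist": [0, 0, 0]}, {"xyz": [0.108, 0.099, -0.047], "twist": [0, 0, 0]}, {"xyz": [0.108, 0.099, -0.047], "twist": [0, 0, 0]}, {"xyz": [0.108, 0.099, -0.047], "twist": [0, 0, 0]}]'

```text
time: 8.75
tool_pos: [0.6039, 0.0589, 0.0579]
ee_rot: [-2.0, -0.001, 1.391]
wrist_force: [-0.3, -0.2, -0.1]
width: 0.0003
```

```bash
sed -i 's/for x in(-.047,.047)/for x in(-.0125,.0125)/' q.py; python3 q.py k
python3 - <<'E'
from h import *
need(PW,(-.176,.120,.004)); print(robot.get_obs()['width'])
E
```

```text
wrist [[301.2, 245.7], [300.9, 223.4], [337.9, 245.8], [338.4, 223.5]]
scene [[306.1, 228.5], [310.5, 228.2], [308.9, 234.5], [313.2, 234.3]]
t 8.85 pos [0.6058 0.0589 0.0618] F [0.2 0.5 0.3] j [ 0.07 -0.04  1.81 -0.12  0.96 -1.27]
need xyz [-0.0003  0.0003 -0.0578] twist [-0.15 -0.01 -0.08]
0.00043444660161963465
```

View pics/k_wrist.png

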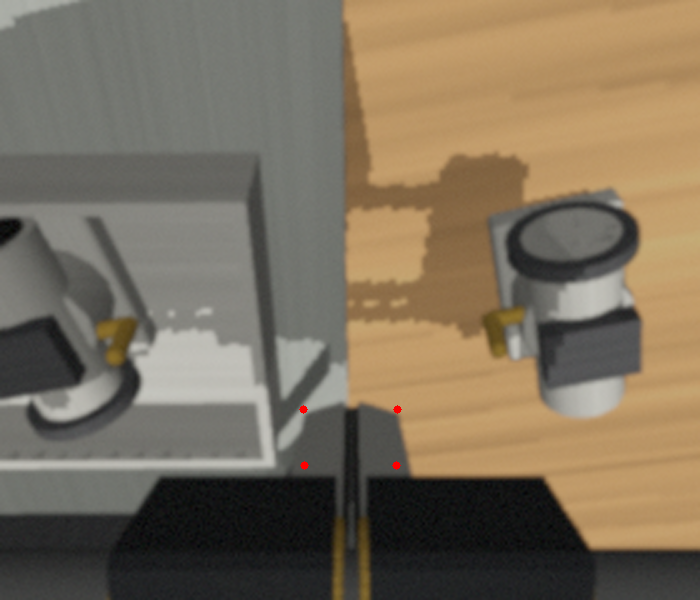

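View pics/k_scene.png

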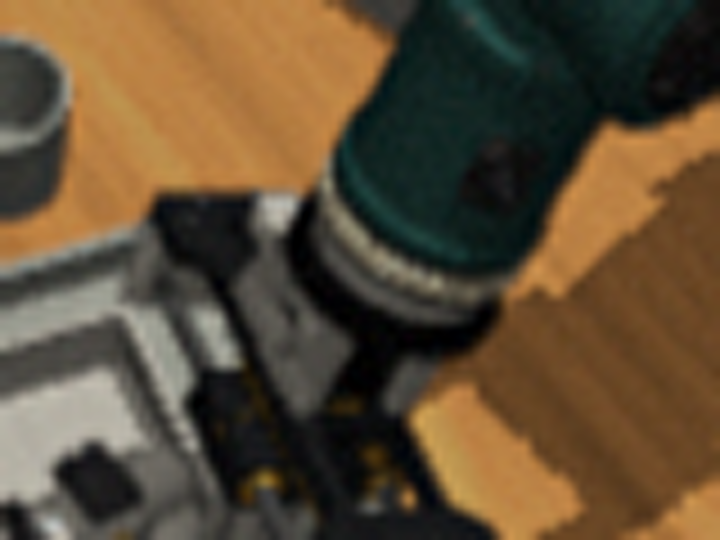

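step_arm --commands '[{"xyz": [0, 0, -0.015], "twist": [0, 0, 0]}, {"xyz": [0, 0, -0.03], "twist": [0, 0, 0]}, {"xyz": [0, 0, -0.042], "twist": [0, 0, 0]}, {"xyz": [0, 0, -0.051], "twist": [0, 0, 0]}, {"xyz": [0, 0, -0.057], "twist": [0, 0, 0]}, {"xyz": [0, 0, -0.057], "twist": [0, 0, 0]}, {"xyz": [0, 0, -0.057], "twist": [0, 0, 0]}]'

```text
time: 9.43
tool_pos: [0.6067, 0.059, 0.0059]
ee_rot: [-2.008, -0.003, 1.391]
wrist_force: [0.0, -0.2, 0.1]
width: 0.0006
```

```bash
python3 q.py l
python3 - <<'E'
from h import *
need(PW,(-.176,.094,.004))
E
```

```text
wrist [[301.3, 245.8], [301.0, 223.4], [338.0, 245.9], [338.4, 223.5]]
scene [[306.1, 237.8], [310.3, 237.6], [308.7, 243.8], [313.0, 243.5]]
t 9.53 pos [0.6073 0.0591 0.0066] F [0.1 0.3 0.6] j [ 0.07  0.02  1.87 -0.14  0.83 -1.25]
need xyz [-0.0065 -0.0255 -0.0026] twist [-0.16  0.18 -0.09]
```

View pics/l_wrist.png

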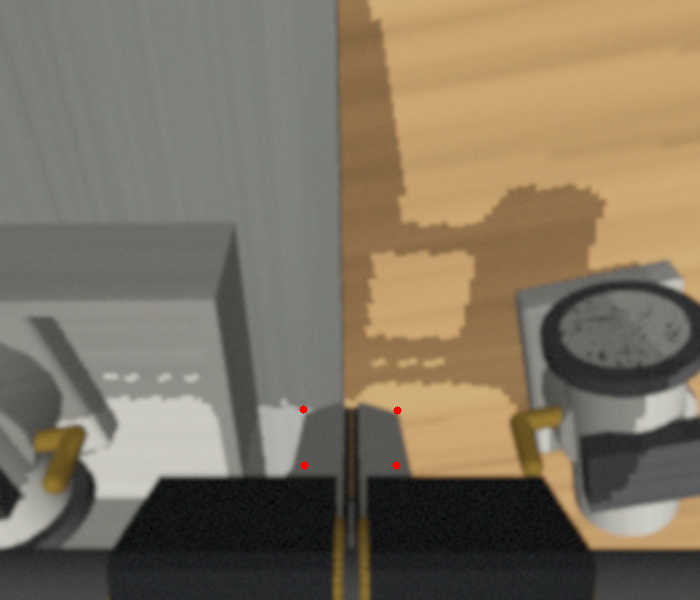

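step_arm --commands '[{"xyz": [-0.0007, -0.004, -0.001], "twist": [0, 0, 0]}, {"xyz": [-0.0014, -0.008, -0.001], "twist": [0, 0, 0]}, {"xyz": [-0.002, -0.011, -0.001], "twist": [0, 0, 0]}, {"xyz": [-0.0025, -0.014, -0.001], "twist": [0, 0, 0]}, {"xyz": [-0.003, -0.0165, -0.001], "twist": [0, 0, 0]}, {"xyz": [-0.0034, -0.019, -0.001], "twist": [0, 0, 0]}, {"xyz": [-0.0039, -0.0215, -0.001], "twist": [0, 0, 0]}, {"xyz": [-0.0044, -0.024, -0.001], "twist": [0, 0, 0]}, {"xyz": [-0.0048, -0.0265, -0.001], "twist": [0, 0, 0]}, {"xyz": [-0.0048, -0.0265, -0.001], "twist": [0, 0, 0]}]'

```text
time: 10.37
tool_pos: [0.6017, 0.0335, 0.0044]
ee_rot: [-2.008, -0.005, 1.391]
wrist_force: [-0.5, 4.4, -0.5]
width: 0.0004
```

```bash
python3 q.py m; python3 look.py m2;  python3 - <<'E'
from h import *
need(PW,(-.176,.094,.004))
E
```

```text
wrist [[301.3, 245.8], [301.0, 223.4], [338.0, 245.9], [338.4, 223.5]]
scene [[303.5, 231.9], [307.6, 231.7], [306.1, 237.7], [310.3, 237.5]]
t 10.47 pos [0.6017 0.0335 0.0043] F [0.1 6.3 1.1] j [ 0.01  0.    1.89 -0.1   0.82 -1.33]
need xyz [ 0.0004 -0.0926 -0.0163] twist [-0.25  0.08 -0.1 ]
tcp in washer [-0.17505212  0.09400303  0.00434674]
t 10.52 pos [0.6017 0.0335 0.0043] F [-1.4  5.2  0.5] j [ 0.01  0.    1.89 -0.1   0.82 -1.33]
need xyz [-0.0009  0.0002 -0.0003] twist [-0.24  0.07 -0.11]
```

View pics/m_wrist.png

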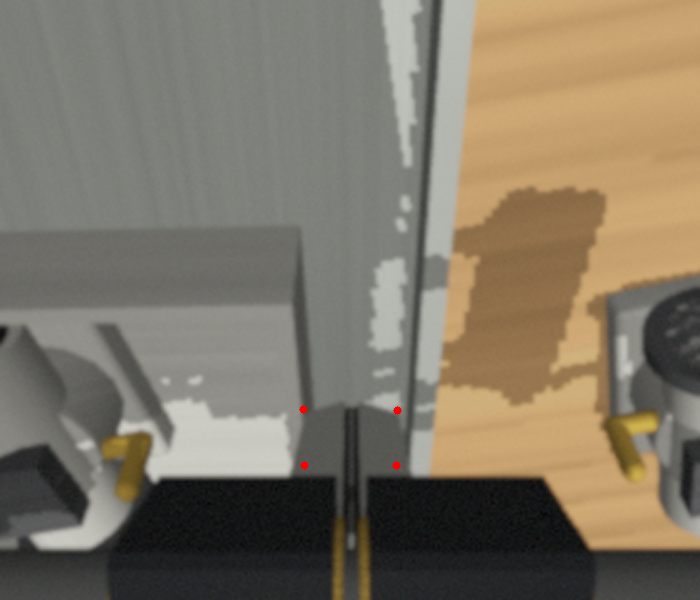

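View pics/m2.png

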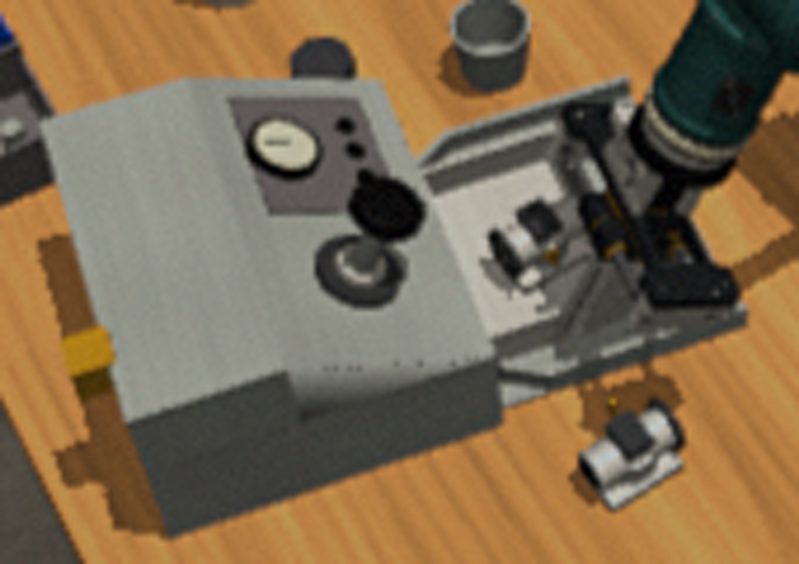

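step_arm --commands '[{"xyz": [0.001, 0.006, 0.003], "twist": [0, 0, 0]}, {"xyz": [0.002, 0.012, 0.012], "twist": [0, 0, 0]}, {"xyz": [0.002, 0.012, 0.035], "twist": [0, 0, 0]}, {"xyz": [-0.005, 0.008, 0.06], "twist": [0, 0, 0]}, {"xyz": [-0.03, -0.004, 0.075], "twist": [0, 0, 0]}, {"xyz": [-0.06, -0.02, 0.075], "twist": [0, 0, 0]}, {"xyz": [-0.09, -0.037, 0.075], "twist": [0, 0, 0]}, {"xyz": [-0.12, -0.053, 0.075], "twist": [0, 0, 0]}, {"xyz": [-0.149, -0.066, 0.065], "twist": [0, 0, 0]}, {"xyz": [-0.15, -0.066, 0.05], "twist": [0, 0, 0]}, {"xyz": [-0.15, -0.066, 0.05], "twist": [0, 0, 0]}]' --fingers 0

```text
time: 11.43
tool_pos: [0.4489, -0.0341, 0.0524]
ee_rot: [-2.005, -0.002, 1.389]
wrist_force: [-0.3, -0.1, 0.6]
width: 0.0703
```

```bash
python3 q.py n
python3 - <<'E'
from h import *
need(PW,(-.29,.001,-.012)); print(robot.get_obs()['width'])
E
```

```text
wrist [[301.3, 245.7], [300.9, 223.4], [338.0, 245.8], [338.4, 223.5]]
scene [[331.5, 190.3], [335.4, 190.4], [334.3, 195.7], [338.2, 195.6]]
t 11.53 pos [ 0.4518 -0.0337  0.055 ] F [-0.3 -0.2  0.2] j [-0.21 -0.46  2.14  0.02  1.02 -1.61]
need xyz [ 0.0201 -0.0036 -0.067 ] twist [-0.11  0.1  -0.08]
0.07810056445117311
```

View pics/n_wrist.png

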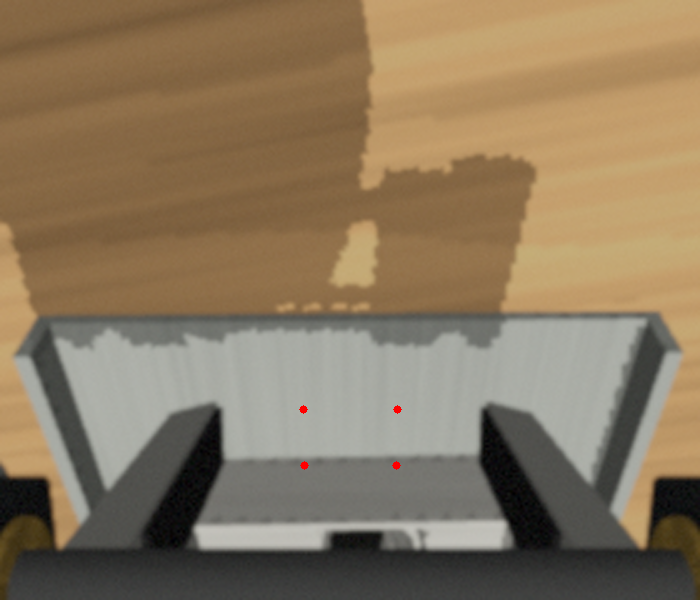

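step_arm --commands '[{"xyz": [0, 0, -0.018], "twist": [0, 0, 0]}, {"xyz": [0, 0, -0.036], "twist": [0, 0, 0]}, {"xyz": [0.005, -0.001, -0.052], "twist": [0, 0, 0]}, {"xyz": [0.01, -0.002, -0.062], "twist": [0, 0, 0]}, {"xyz": [0.02, -0.0036, -0.066], "twist": [0, 0, 0]}, {"xyz": [0.03, -0.0055, -0.066], "twist": [0, 0, 0]}, {"xyz": [0.04, -0.0073, -0.066], "twist": [0, 0, 0]}, {"xyz": [0.05, -0.0091, -0.066], "twist": [0, 0, 0]}, {"xyz": [0.06, -0.011, -0.066], "twist": [0, 0, 0]}, {"xyz": [0.068, -0.0124, -0.066], "twist": [0, 0, 0]}, {"xyz": [0.074, -0.0135, -0.066], "twist": [0, 0, 0]}, {"xyz": [0.079, -0.0144, -0.066], "twist": [0, 0, 0]}]'

```text
time: 12.53
tool_pos: [0.5305, -0.047, -0.012]
ee_rot: [-2.004, -0.003, 1.393]
wrist_force: [-11.5, 3.9, 9.5]
width: 0.0939
```

```bash
python3 look.py o
```

```text
t 12.53 pos [ 0.5305 -0.047  -0.012 ] F [-11.5   3.9   9.5] j [-0.21 -0.15  2.06  0.02  0.8  -1.61]
need xyz [ 0.0716 -0.0121 -0.    ] twist [-0.21 -0.14 -0.18]
tcp in washer [-0.2306354   0.00203475 -0.01196709]
```

View pics/o.png

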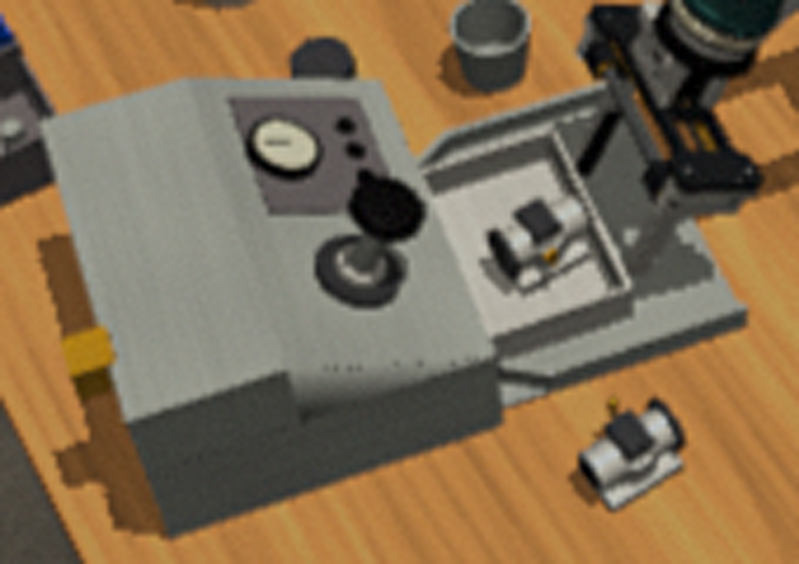

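step_arm --commands '[{"xyz": [0.003, -0.0005, 0], "twist": [0, 0, 0]}, {"xyz": [0.006, -0.0011, 0], "twist": [0, 0, 0]}, {"xyz": [0.006, -0.0011, 0], "twist": [0, 0, 0]}]'

```text
time: 12.83
tool_pos: [0.5352, -0.0479, -0.0125]
ee_rot: [-2.003, -0.003, 1.392]
wrist_force: [-6.1, 2.3, 4.8]
width: 0.0936
```

```bash
python3 look.py o2
python3 - <<'E'
from h import *
import cv2
p,d=robot.snapshot('side'); im=p[195:275,305:395,::-1]
cv2.imwrite('pics/o_side.png',cv2.resize(im,None,fx=7.4,fy=7.4,interpolation=cv2.INTER_CUBIC))
p,d=robot.snapshot('scene'); im=p[180:255,260:345,::-1]
cv2.imwrite('pics/o_sc.png',cv2.resize(im,None,fx=8,fy=8,interpolation=cv2.INTER_CUBIC))
E
```

```text
t 12.83 pos [ 0.5352 -0.0479 -0.0125] F [-6.1  2.3  4.8] j [-0.2  -0.14  2.05  0.02  0.79 -1.61]
need xyz [ 0.0669 -0.0112  0.0005] twist [-0.24 -0.2  -0.15]
tcp in washer [-0.2257976   0.0019743  -0.01245444]
```

View pics/o_side.png

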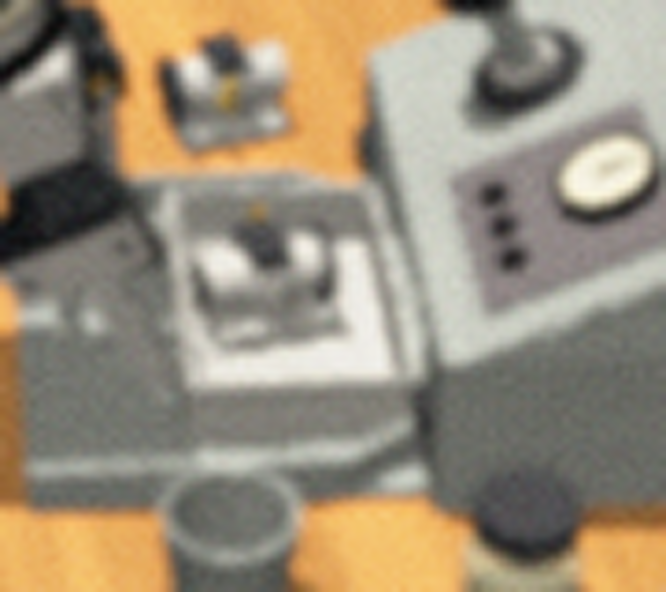

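View pics/o_sc.png

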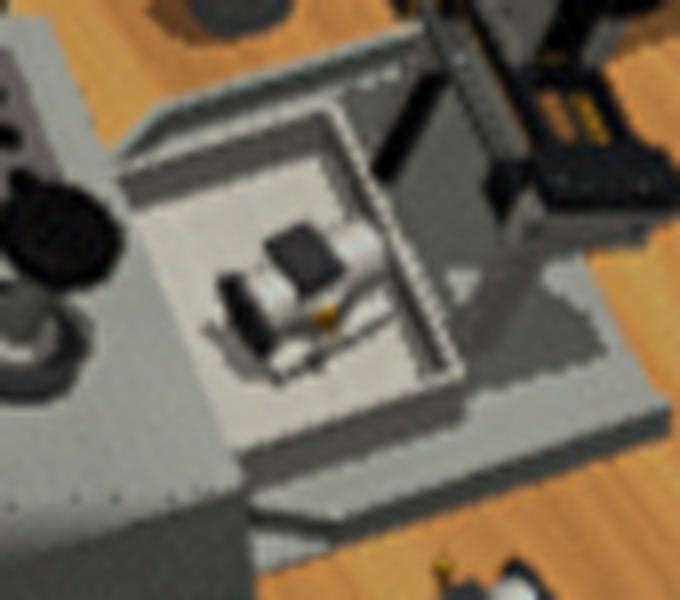

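step_arm --commands '[{"xyz": [0.003, -0.0006, 0], "twist": [0, 0, 0]}, {"xyz": [0.006, -0.0011, 0], "twist": [0, 0, 0]}, {"xyz": [0.009, -0.0017, 0], "twist": [0, 0, 0]}, {"xyz": [0.012, -0.0022, 0], "twist": [0, 0, 0]}, {"xyz": [0.015, -0.0028, 0], "twist": [0, 0, 0]}]'

```text
time: 13.4
tool_pos: [0.5494, -0.0507, -0.0126]
ee_rot: [-2.002, -0.003, 1.392]
wrist_force: [-10.6, 2.5, 8.8]
width: 0.094
```

```bash
python3 look.py o3
```

```text
t 13.4 pos [ 0.5494 -0.0507 -0.0126] F [-10.6   2.5   8.8] j [-0.2  -0.1   2.02  0.02  0.79 -1.61]
need xyz [ 0.0527 -0.0084  0.0006] twist [-0.22 -0.28 -0.14]
tcp in washer [-0.21134076  0.00174189 -0.01255009]
```

View pics/o3.png

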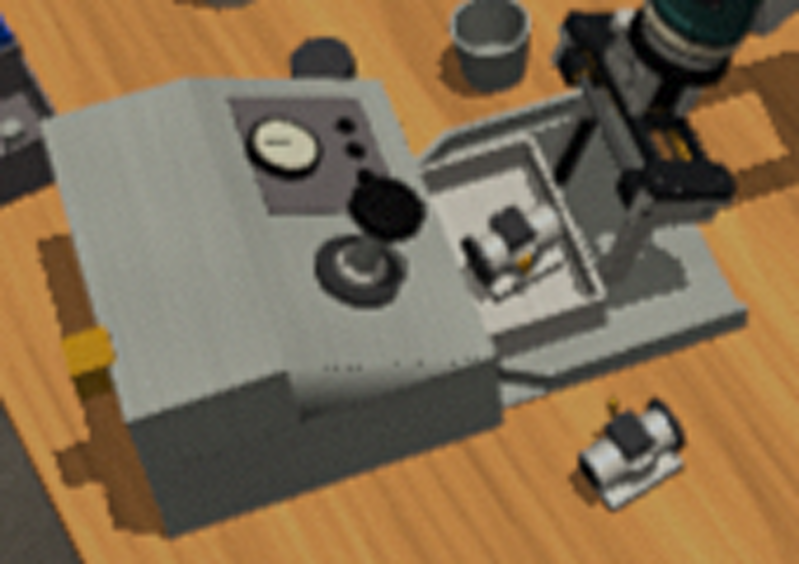

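step_arm --commands '[{"xyz": [0.004, -0.0007, 0], "twist": [0, 0, 0]}, {"xyz": [0.008, -0.0015, 0], "twist": [0, 0, 0]}, {"xyz": [0.012, -0.0022, 0], "twist": [0, 0, 0]}, {"xyz": [0.016, -0.0029, 0], "twist": [0, 0, 0]}, {"xyz": [0.02, -0.0037, 0], "twist": [0, 0, 0]}, {"xyz": [0.024, -0.0044, 0], "twist": [0, 0, 0]}, {"xyz": [0.028, -0.0051, 0], "twist": [0, 0, 0]}, {"xyz": [0.032, -0.0058, 0], "twist": [0, 0, 0]}, {"xyz": [0.036, -0.0066, 0], "twist": [0, 0, 0]}, {"xyz": [0.04, -0.0073, 0], "twist": [0, 0, 0]}]'

```text
time: 14.28
tool_pos: [0.5893, -0.0581, -0.0128]
ee_rot: [-2.001, -0.003, 1.392]
wrist_force: [-9.5, 2.8, 7.8]
width: 0.0943
```

```bash
python3 look.py o4
```

```text
t 14.28 pos [ 0.5893 -0.0581 -0.0128] F [-9.5  2.8  7.8] j [-0.2  -0.01  1.93  0.02  0.79 -1.6 ]
need xyz [ 0.0128 -0.001   0.0008] twist [-0.21 -0.3  -0.14]
tcp in washer [-0.17078262  0.00165081 -0.0128127 ]
```

View pics/o4.png

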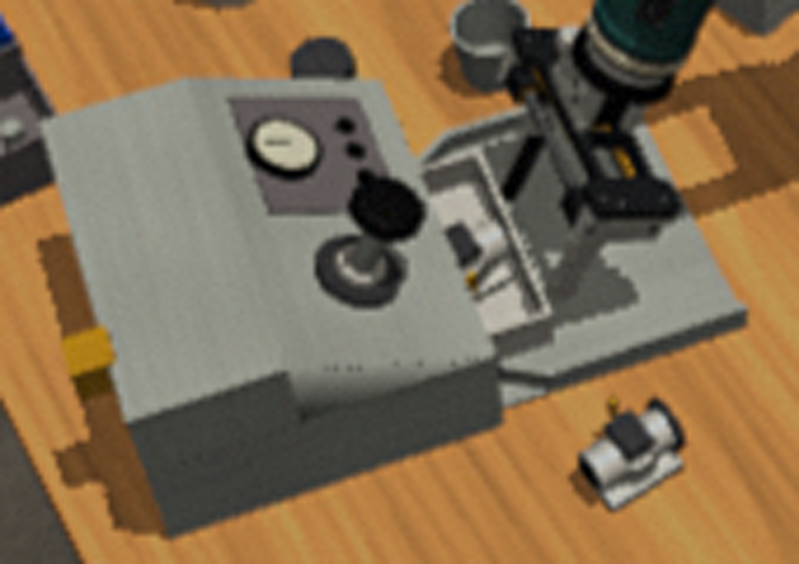

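step_arm --commands '[{"xyz": [0.003, -0.0005, 0], "twist": [0, 0, 0]}, {"xyz": [0.006, -0.0011, 0], "twist": [0, 0, 0]}, {"xyz": [0.009, -0.0016, 0], "twist": [0, 0, 0]}, {"xyz": [0.011, -0.002, 0], "twist": [0, 0, 0]}]'

```text
time: 14.67
tool_pos: [0.5998, -0.0601, -0.013]
ee_rot: [-2.0, -0.003, 1.392]
wrist_force: [-19.9, 3.1, 15.9]
width: 0.0941
```

step_arm --commands '[{"xyz": [0.002, -0.0004, 0], "twist": [0, 0, 0]}, {"xyz": [0.002, -0.0004, 0], "twist": [0, 0, 0]}]'

```text
time: 14.83
tool_pos: [0.5999, -0.0601, -0.013]
ee_rot: [-1.996, -0.002, 1.393]
wrist_force: [-22.8, 3.1, 18.2]
width: 0.0944
```

step_arm --commands '[{"xyz": [0.003, -0.0005, 0], "twist": [0, 0, 0]}, {"xyz": [0.003, -0.0005, 0], "twist": [0, 0, 0]}]'

```text
time: 15.0
tool_pos: [0.6, -0.0601, -0.0137]
ee_rot: [-1.99, -0.002, 1.393]
wrist_force: [-33.7, 4.8, 25.5]
width: 0.094
```

```bash
python3 look.py p
```

```text
t 15.0 pos [ 0.6    -0.0601 -0.0137] F [-33.7   4.8  25.5] j [-0.2   0.02  1.9   0.02  0.8  -1.6 ]
need xyz [0.0021 0.0009 0.0017] twist [-0.3  -0.95 -0.18]
tcp in washer [-0.15991818  0.00168543 -0.01367845]
```

step_arm --commands '[{"xyz": [-0.006, 0.0011, 0], "twist": [0, 0, 0]}, {"xyz": [-0.016, 0.003, 0], "twist": [0, 0, 0]}, {"xyz": [-0.03, 0.0055, 0.003], "twist": [0, 0, 0]}, {"xyz": [-0.045, 0.008, 0.03], "twist": [0, 0, 0]}, {"xyz": [-0.06, 0.011, 0.065], "twist": [0, 0, 0]}, {"xyz": [-0.075, 0.0135, 0.1], "twist": [0, 0, 0]}, {"xyz": [-0.09, 0.016, 0.135], "twist": [0, 0, 0]}, {"xyz": [-0.1, 0.018, 0.17], "twist": [0, 0, 0]}, {"xyz": [-0.1, 0.018, 0.19], "twist": [0, 0, 0]}, {"xyz": [-0.1, 0.018, 0.19], "twist": [0, 0, 0]}, {"xyz": [-0.1, 0.018, 0.19], "twist": [0, 0, 0]}]'

```text
time: 15.97
tool_pos: [0.5083, -0.044, 0.1799]
ee_rot: [-2.011, -0.003, 1.392]
wrist_force: [0.5, -0.7, -0.7]
width: 0.0943
```

Run:
```python
from h import *
import cv2
o=robot.get_obs();print(o['time'],o['tool_pos'])
c=robot.camera_info('wrist');p,d=robot.snapshot('wrist');np.savez('pics/r_wrist.npz',p=p,d=d,**c)
im=p[100:280,200:440,::-1]; cv2.imwrite('pics/r_w.png',cv2.resize(im,None,fx=3.3,fy=3.3,interpolation=cv2.INTER_CUBIC))
p,d=robot.snapshot('scene'); im=p[165:285,185:355,::-1]
cv2.imwrite('pics/r_s.png',cv2.resize(im,None,fx=4.7,fy=4.7,interpolation=cv2.INTER_CUBIC))
```

```text
15.9667 [ 0.50833249 -0.04396275  0.17993502]
```

View pics/r_w.png

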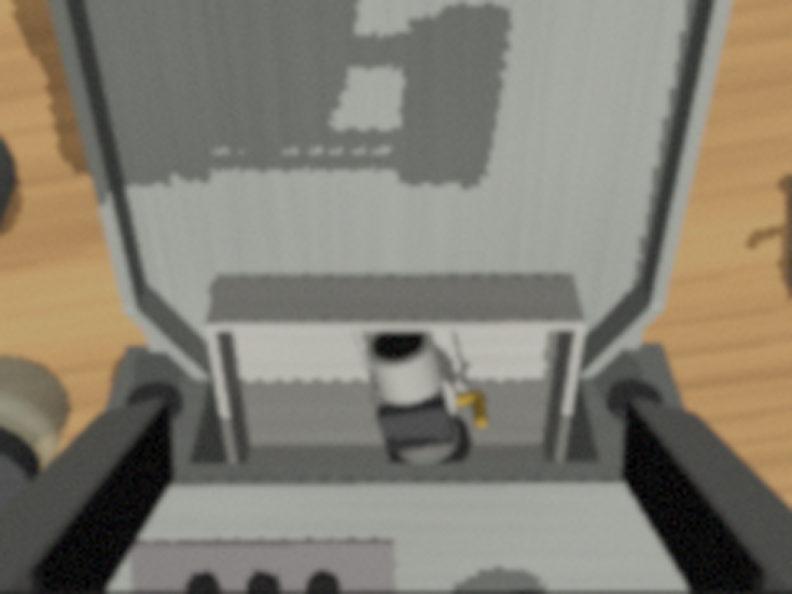

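View pics/r_s.png

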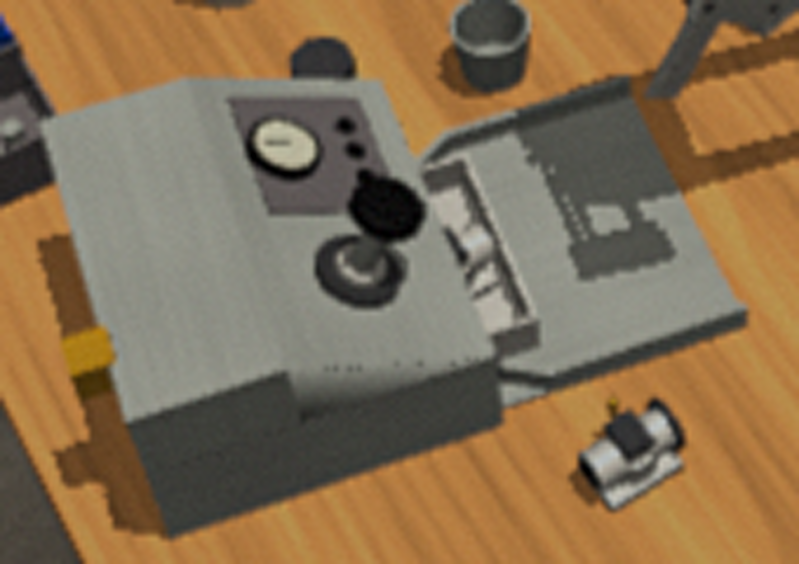

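```bash
cat >> h.py <<'E'
def ray(c,u,v,h):
    R=np.array(c['R']); C=-R.T@np.array(c['t']); q=R.T@np.array([(u-c['cx'])/c['fx'],(v-c['cy'])/c['fy'],1]); return C+q*(h-C[2])/q[2]
def tow(X): return rz(-PW[2])@(np.asarray(X)-np.r_[PW[:2],0])
E
python3 - <<'E'
from h import *
z=np.load('pics/r_wrist.npz'); c={k:z[k] for k in('fx','fy','cx','cy','R','t')}
for x,y,h in((208,324,.041),(585,324,.041),(212,275,.005),(578,275,.005),(170,482,.09),(625,482,.09),(200,380,.005),(590,380,.005)):
    print(h,np.round(tow(ray(c,x/3.3+200-.5,y/3.3+100-.5,h)),4))
d=z['d']; 
s=np.load('pics/i_wrist.npz')
E
```

```text
0.041 [-0.1646 -0.0778  0.041 ]
0.041 [-0.165   0.0802  0.041 ]
0.005 [-0.1641 -0.0819  0.005 ]
0.005 [-0.1645  0.0829  0.005 ]
0.09 [-0.1214 -0.0908  0.09  ]
0.09 [-0.1218  0.0942  0.09  ]
0.005 [-0.1006 -0.0957  0.005 ]
0.005 [-0.101   0.0969  0.005 ]
```

Run:
```python
from h import *
for h in(.06,.015): 
    k=.033-h; need(PW,(-.0803+.4226*k,.055,.1901-.9063*k))
```

```text
t 16.07 pos [ 0.5067 -0.0437  0.1758] F [-0.3  0.5 -0.6] j [-0.21 -0.37  1.84  0.02  1.24 -1.6 ]
need xyz [0.17   0.0238 0.0388] twist [-0.2  -0.15 -0.1 ]
t 16.07 pos [ 0.5067 -0.0437  0.1758] F [-0.3  0.5 -0.6] j [-0.21 -0.37  1.84  0.02  1.24 -1.6 ]
need xyz [ 0.1887  0.0203 -0.002 ] twist [-0.2  -0.15 -0.1 ]
```

step_arm --commands '[{"xyz": [0, 0.004, 0.03], "twist": [0, 0, 0]}, {"xyz": [0, 0.01, 0.06], "twist": [0, 0, 0]}, {"xyz": [0.02, 0.016, 0.075], "twist": [0, 0, 0]}, {"xyz": [0.04, 0.02, 0.08], "twist": [0, 0, 0]}, {"xyz": [0.06, 0.024, 0.08], "twist": [0, 0, 0]}, {"xyz": [0.085, 0.024, 0.08], "twist": [0, 0, 0]}, {"xyz": [0.11, 0.024, 0.075], "twist": [0, 0, 0]}, {"xyz": [0.135, 0.024, 0.065], "twist": [0, 0, 0]}, {"xyz": [0.155, 0.024, 0.052], "twist": [0, 0, 0]}, {"xyz": [0.17, 0.024, 0.039], "twist": [0, 0, 0]}, {"xyz": [0.17, 0.024, 0.039], "twist": [0, 0, 0]}, {"xyz": [0.17, 0.024, 0.039], "twist": [0, 0, 0]}]' --fingers 255

```text
time: 17.07
tool_pos: [0.6762, -0.0198, 0.2118]
ee_rot: [-1.999, -0.002, 1.391]
wrist_force: [0.0, -0.5, 1.1]
width: 0.0176
```

```bash
cat > pl.py <<'E'
import sys,cv2
from h import *
tag=sys.argv[1]
o=robot.get_obs();R=Ro.from_euler('xyz',o['ee_rot']).as_matrix()
tip=o['tool_pos']+R@np.array([0,-.033,0])
n=rz(PW[2])@np.array([-.42262,0,.90631]); P=W(PW,[(-.0803,.055,.1901)])[0]
e=tip-P; print('tip above top',e@n,'lateral washer',rz(-PW[2])@(e-(e@n)*n),'axial F',o['wrist_force']@n,o['width'],o['time'])
for cam,(u,v,k) in dict(scene=(240,160,9),side=(345,160,9),wrist=(240,180,4)).items():
    c=robot.camera_info(cam);p,d=robot.snapshot(cam); w,h=(80,65) if cam!='wrist' else (180,140)
    im=cv2.resize(p[v:v+h,u:u+w,::-1],None,fx=k,fy=k,interpolation=cv2.INTER_CUBIC)
    for X,col in((tip,(0,0,255)),(P,(0,255,0))):
        t=(proj(c,[X])[0]-[u,v]+.5)*k; cv2.circle(im,(int(t[0]),int(t[1])),4,col,-1)
    cv2.imwrite(f'pics/{tag}_{cam}.png',im)
E
python3 pl.py s
```

```text
tip above top 0.057709843937072756 lateral washer [-1.22961709e-03 -6.97186725e-05 -5.73729800e-04] axial F 0.910963467527556 0.01760837739394554 17.0667
```

View pics/s_scene.png

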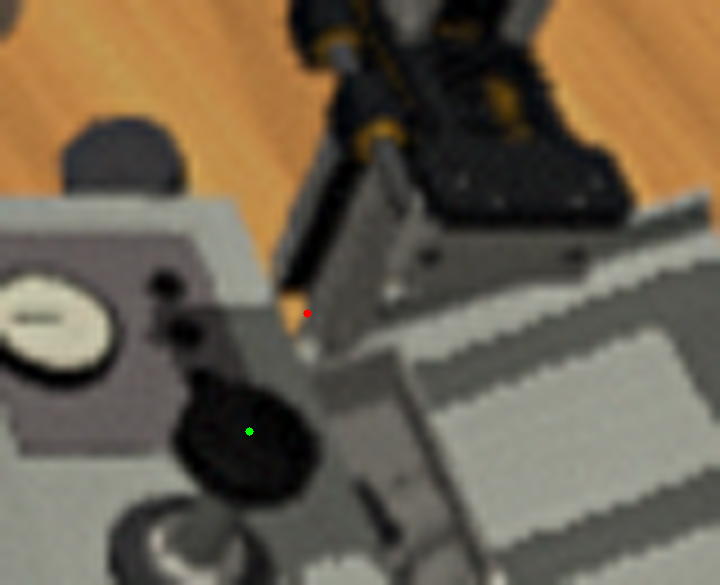

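View pics/s_side.png

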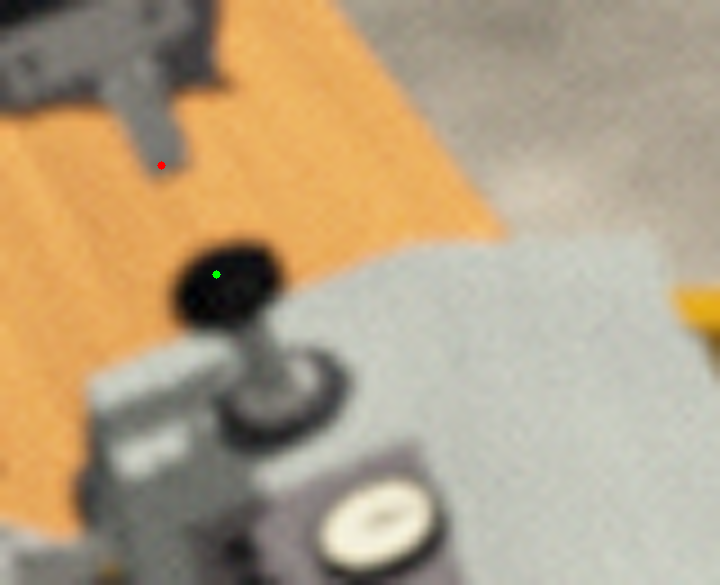

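View pics/s_wrist.png

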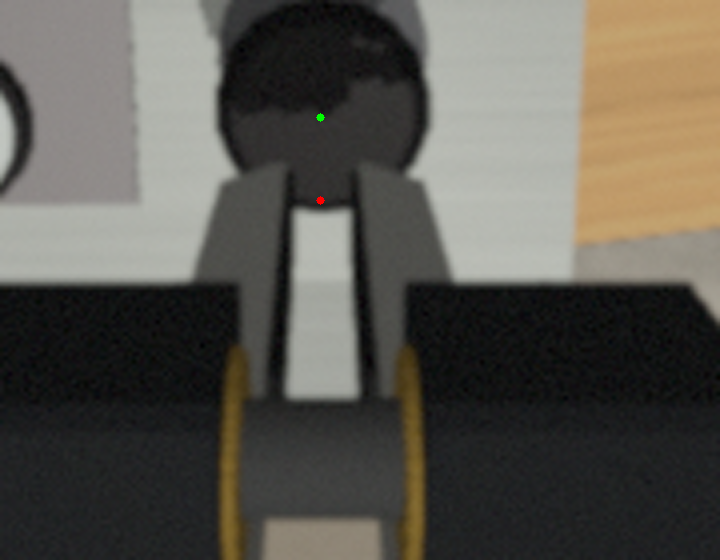

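step_arm --commands '[{"xyz": [0, 0, 0], "twist": [0, 0, 0]}, {"xyz": [0.005, -0.001, -0.01], "twist": [0, 0, 0]}, {"xyz": [0.01, -0.0018, -0.02], "twist": [0, 0, 0]}, {"xyz": [0.014, -0.0025, -0.029], "twist": [0, 0, 0]}, {"xyz": [0.017, -0.003, -0.0355], "twist": [0, 0, 0]}, {"xyz": [0.018, -0.0033, -0.039], "twist": [0, 0, 0]}, {"xyz": [0.018, -0.0033, -0.039], "twist": [0, 0, 0]}, {"xyz": [0.018, -0.0033, -0.039], "twist": [0, 0, 0]}]'

```text
time: 17.88
tool_pos: [0.6955, -0.0233, 0.1776]
ee_rot: [-2.007, -0.003, 1.391]
wrist_force: [0.3, -0.4, 0.4]
width: 0.0002
```

```bash
python3 pl.py t
```

```text
tip above top 0.018370827256580246 lateral washer [ 1.54900685e-03 -2.95330328e-05  7.22203875e-04] axial F 0.19966952186450115 0.00020522372420355561 17.8833
```

View pics/t_side.png

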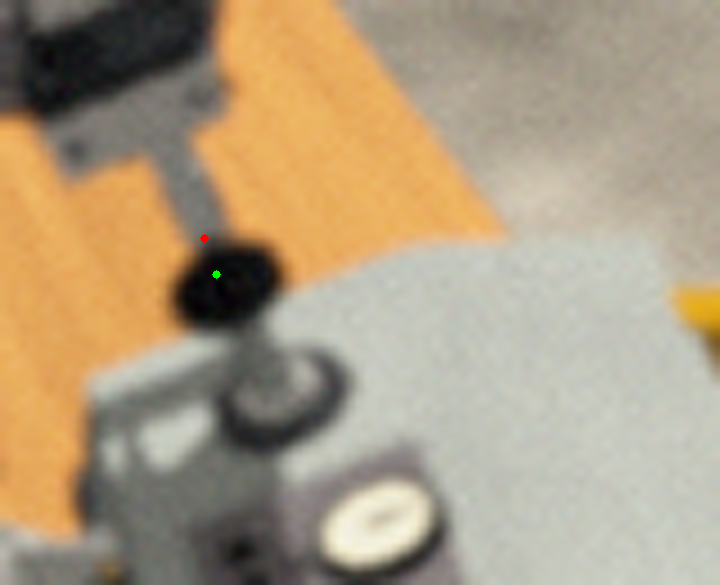

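View pics/t_wrist.png

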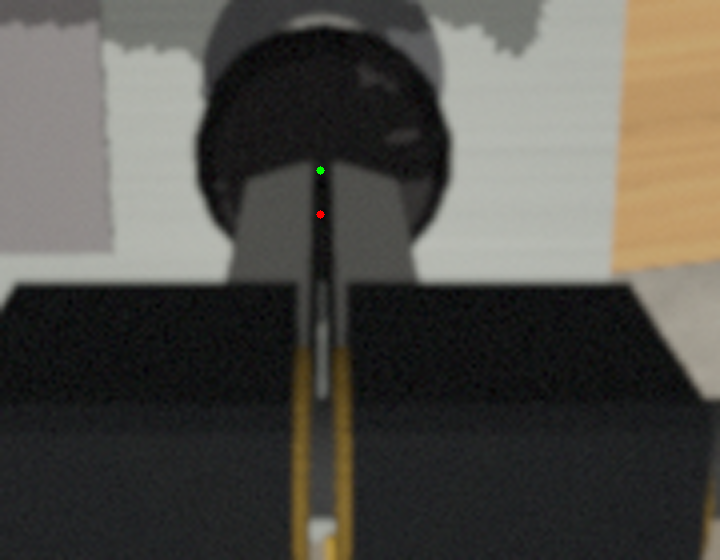

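step_arm --commands '[{"xyz": [-0.001, 0.0002, -0.004], "twist": [0, 0, 0]}, {"xyz": [0.001, -0.0003, -0.009], "twist": [0, 0, 0]}, {"xyz": [0.002, -0.0004, -0.0113], "twist": [0, 0, 0]}, {"xyz": [0.0029, -0.0006, -0.0131], "twist": [0, 0, 0]}]'

```text
time: 18.37
tool_pos: [0.6982, -0.0238, 0.1641]
ee_rot: [-2.006, -0.003, 1.391]
wrist_force: [0.3, 0.3, -0.1]
width: 0.0005
```

step_arm --commands '[{"xyz": [0.0008, -0.0002, -0.0018], "twist": [0, 0, 0]}, {"xyz": [0.0016, -0.0003, -0.0036], "twist": [0, 0, 0]}]'

```text
time: 18.53
tool_pos: [0.6999, -0.0241, 0.1615]
ee_rot: [-2.007, -0.003, 1.391]
wrist_force: [-3.9, 0.6, 2.8]
width: 0.0002
```

step_arm --commands '[{"xyz": [0.0008, -0.0002, -0.0018], "twist": [0, 0, 0]}, {"xyz": [0.0016, -0.0003, -0.0036], "twist": [0, 0, 0]}]'

```text
time: 18.7
tool_pos: [0.7014, -0.0244, 0.1582]
ee_rot: [-2.007, -0.003, 1.391]
wrist_force: [-4.5, -0.1, 2.0]
width: 0.0005
```

```bash
python3 pl.py u
```

```text
tip above top -0.0017292908271227187 lateral washer [-9.30793706e-04 -6.36524185e-05 -4.34026501e-04] axial F 3.6853395357213654 0.0005093497054830266 18.7
```

View pics/u_side.png

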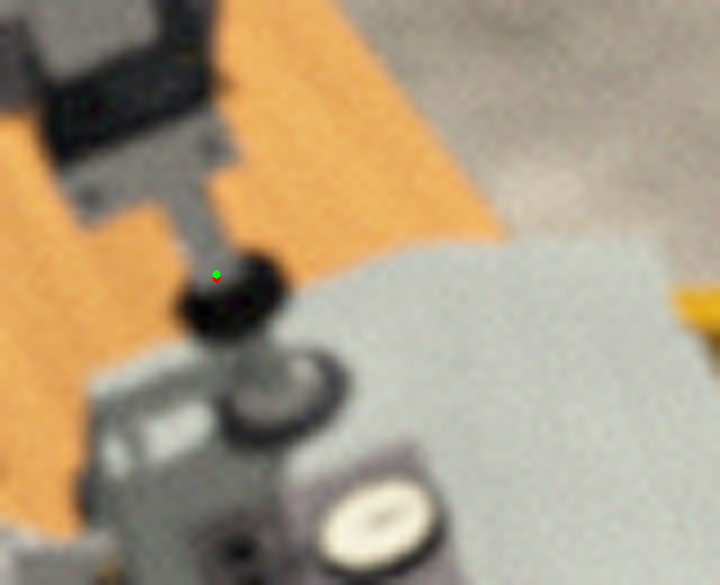

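View pics/u_wrist.png

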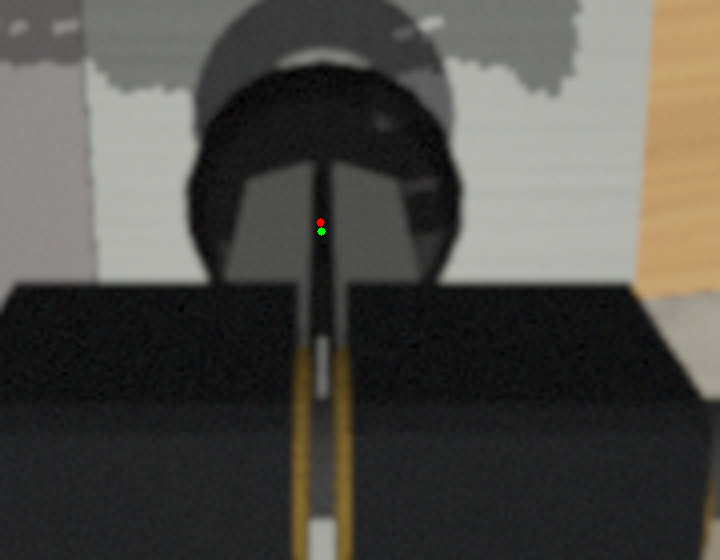

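step_arm --commands '[{"xyz": [0.0008, -0.0002, -0.0018], "twist": [0, 0, 0]}, {"xyz": [0.0017, -0.0003, -0.0036], "twist": [0, 0, 0]}, {"xyz": [0.0025, -0.0005, -0.0054], "twist": [0, 0, 0]}, {"xyz": [0.0033, -0.0006, -0.0073], "twist": [0, 0, 0]}]'

```text
time: 19.18
tool_pos: [0.705, -0.025, 0.1505]
ee_rot: [-2.007, -0.003, 1.391]
wrist_force: [-4.7, 0.9, 3.1]
width: 0.0004
```

step_arm --commands '[{"xyz": [0.0006, -0.0001, -0.0014], "twist": [0, 0, 0]}, {"xyz": [0.0012, -0.0002, -0.0027], "twist": [0, 0, 0]}]'

```text
time: 19.35
tool_pos: [0.7062, -0.0252, 0.1478]
ee_rot: [-2.008, -0.003, 1.391]
wrist_force: [-4.7, 0.0, 3.4]
width: 0.0004
```

step_arm --commands '[{"xyz": [0.0006, -0.0001, -0.0014], "twist": [0, 0, 0]}, {"xyz": [0.0012, -0.0002, -0.0027], "twist": [0, 0, 0]}]'

```text
time: 19.52
tool_pos: [0.7074, -0.0254, 0.1454]
ee_rot: [-2.008, -0.003, 1.391]
wrist_force: [-11.5, 1.0, 13.0]
width: 0.0007
```

```bash
python3 pl.py v
```

```text
tip above top -0.015927561439751513 lateral washer [-8.55817151e-04 -3.51069639e-05 -3.98978444e-04] axial F 16.683362067212204 0.0006672643646385965 19.5167
```

View pics/v_side.png

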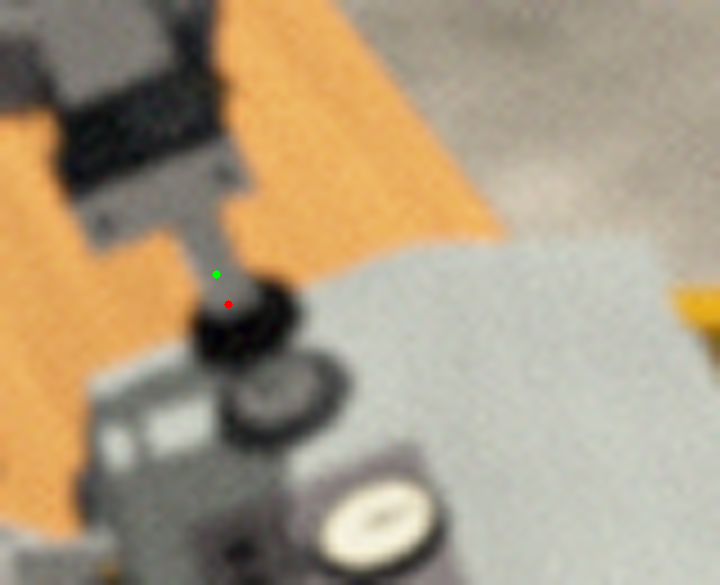

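step_arm --commands '[{"xyz": [0, 0, 0], "twist": [0, 0, 0]}, {"xyz": [0, 0, 0], "twist": [0, 0, 0]}]'

```text
time: 19.83
tool_pos: [0.7074, -0.0254, 0.1455]
ee_rot: [-2.008, -0.003, 1.391]
wrist_force: [-5.0, -0.1, 5.3]
width: 0.0002
```

step_arm --commands '[{"xyz": [0.0004, -0.0001, -0.0009], "twist": [0, 0, 0]}, {"xyz": [0.0004, -0.0001, -0.0009], "twist": [0, 0, 0]}, {"xyz": [0.0004, -0.0001, -0.0009], "twist": [0, 0, 0]}]'

```text
time: 20.08
tool_pos: [0.7074, -0.0254, 0.1455]
ee_rot: [-2.008, -0.003, 1.391]
wrist_force: [-9.6, 0.4, 7.4]
width: 0.0005
```

Run:
```python
from h import *
o=robot.get_obs();n=rz(PW[2])@np.array([-.42262,0,.90631]);print(o['wrist_force'],o['wrist_force']@n,o['tool_pos'])
```

```text
[-9.57310731  0.40200643  7.36168758] 10.68224994325905 [ 0.70744474 -0.02541967  0.14548961]
```

step_arm --commands '[{"xyz": [0.0006, -0.0001, -0.0013], "twist": [0, 0, 0]}, {"xyz": [0.0006, -0.0001, -0.0013], "twist": [0, 0, 0]}, {"xyz": [0.0006, -0.0001, -0.0013], "twist": [0, 0, 0]}]'

```text
time: 20.33
tool_pos: [0.7075, -0.0255, 0.1454]
ee_rot: [-2.007, -0.003, 1.391]
wrist_force: [-14.3, 0.5, 12.9]
width: 0.0006
```

step_arm --commands '[{"xyz": [0, 0, 0], "twist": [0, 0, 0]}, {"xyz": [0, 0, 0], "twist": [0, 0, 0]}, {"xyz": [0, 0, 0], "twist": [0, 0, 0]}]'

```text
time: 20.58
tool_pos: [0.7076, -0.0254, 0.1455]
ee_rot: [-2.008, -0.003, 1.391]
wrist_force: [-14.0, 1.4, 11.9]
width: 0.0
```

step_arm --commands '[{"xyz": [0.0001, 0, -0.0002], "twist": [0, 0, 0]}, {"xyz": [0.0001, 0, -0.0002], "twist": [0, 0, 0]}, {"xyz": [0.0001, 0, -0.0002], "twist": [0, 0, 0]}, {"xyz": [0.0001, 0, -0.0002], "twist": [0, 0, 0]}, {"xyz": [0.0001, 0, -0.0002], "twist": [0, 0, 0]}, {"xyz": [0.0001, 0, -0.0002], "twist": [0, 0, 0]}]'

```text
time: 21.08
tool_pos: [0.7076, -0.0255, 0.1454]
ee_rot: [-2.008, -0.003, 1.391]
wrist_force: [-14.7, 2.1, 12.9]
width: 0.0004
```

step_arm --commands '[{"xyz": [0, 0, 0], "twist": [0, 0, 0]}, {"xyz": [0, 0, 0], "twist": [0, 0, 0]}, {"xyz": [0, 0, 0], "twist": [0, 0, 0]}, {"xyz": [0, 0, 0], "twist": [0, 0, 0]}, {"xyz": [0, 0, 0], "twist": [0, 0, 0]}, {"xyz": [0, 0, 0], "twist": [0, 0, 0]}, {"xyz": [0, 0, 0], "twist": [0, 0, 0]}, {"xyz": [0, 0, 0], "twist": [0, 0, 0]}]'

```text
time: 21.75
tool_pos: [0.7076, -0.0255, 0.1454]
ee_rot: [-2.008, -0.003, 1.391]
wrist_force: [-14.5, 2.0, 12.4]
width: 0.0002
```

```bash
python3 pl.py x
```

```text
tip above top -0.015920493640448813 lateral washer [-6.94820169e-04 -4.21273158e-05 -3.23904235e-04] axial F 17.410325524766293 0.00023282011613709566 21.75
```

View pics/x_side.png

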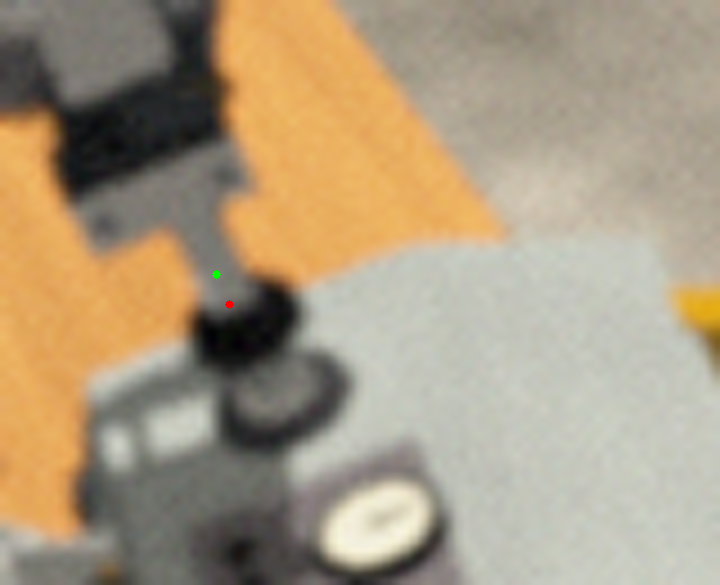

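View pics/x_scene.png

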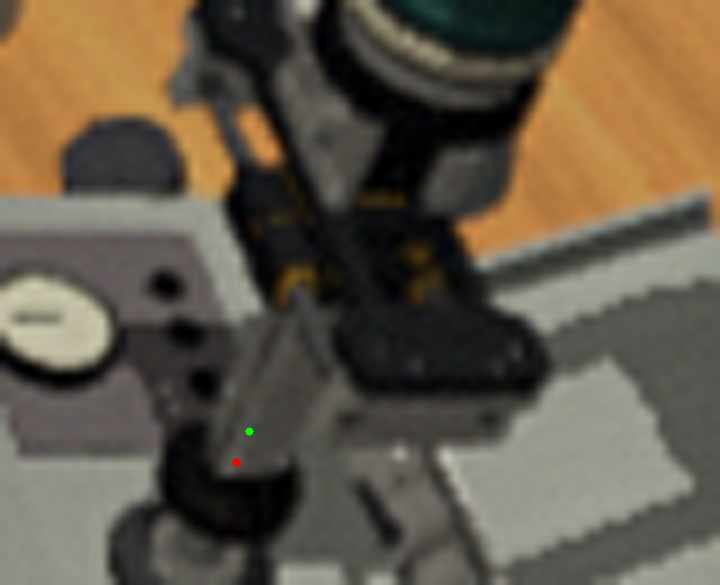

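step_arm --commands '[{"xyz": [-0.002, 0.0004, 0.0045], "twist": [0, 0, 0]}, {"xyz": [-0.005, 0.0009, 0.011], "twist": [0, 0, 0]}, {"xyz": [-0.009, 0.0017, 0.02], "twist": [0, 0, 0]}, {"xyz": [-0.014, 0.0026, 0.031], "twist": [0, 0, 0]}, {"xyz": [-0.021, 0.004, 0.046], "twist": [0, 0, 0]}, {"xyz": [-0.03, 0.005, 0.066], "twist": [0, 0, 0]}, {"xyz": [-0.045, 0.007, 0.09], "twist": [0, 0, 0]}, {"xyz": [-0.07, 0.01, 0.11], "twist": [0, 0, 0]}, {"xyz": [-0.1, 0.015, 0.12], "twist": [0, 0, 0]}, {"xyz": [-0.13, 0.02, 0.12], "twist": [0, 0, 0]}, {"xyz": [-0.16, 0.025, 0.12], "twist": [0, 0, 0]}, {"xyz": [-0.19, 0.03, 0.12], "twist": [0, 0, 0]}]'

```text
time: 22.9
tool_pos: [0.5175, 0.0046, 0.2638]
ee_rot: [-2.01, -0.003, 1.391]
wrist_force: [-0.4, 0.4, 0.2]
width: 0.001
```

step_arm --commands '[{"xyz": [-0.03, 0.005, 0], "twist": [0, 0, 0]}, {"xyz": [-0.05, 0.01, 0], "twist": [0, 0, 0]}, {"xyz": [-0.06, 0.01, 0], "twist": [0, 0, 0]}, {"xyz": [-0.06, 0.01, 0], "twist": [0, 0, 0]}, {"xyz": [-0.06, 0.01, 0], "twist": [0, 0, 0]}, {"xyz": [-0.06, 0.01, 0], "twist": [0, 0, 0]}]'

```text
time: 23.4
tool_pos: [0.4593, 0.0141, 0.2628]
ee_rot: [-2.008, -0.003, 1.391]
wrist_force: [-0.2, 0.8, -0.0]
width: 0.0009
```

```bash
python3 pl.py y; python3 look.py y2
python3 - <<'E'
from h import *
import cv2
c=robot.camera_info('wrist');p,d=robot.snapshot('wrist');np.savez('pics/z_wrist.npz',p=p,d=d,**c)
cv2.imwrite('pics/z_w.png',p[:,:,::-1])
p,d=robot.snapshot('side');im=p[175:310,295:445,::-1];cv2.imwrite('pics/z_side.png',cv2.resize(im,None,fx=4.4,fy=4.4,interpolation=cv2.INTER_CUBIC))
E
```

```text
tip above top 0.19663324412822183 lateral washer [-0.16218948 -0.00577925 -0.07563151] axial F 0.10680757220035639 0.000850185809309466 23.4
t 23.55 pos [0.4592 0.0141 0.2622] F [-0.5  0.5  1. ] j [-0.05 -0.48  1.74 -0.05  1.45 -1.44]
need xyz [ 0.1429 -0.0732 -0.2742] twist [-0.16 -0.03 -0.07]
tcp in washer [-0.3117831   0.04931224  0.26221072]
```

View pics/y2.png

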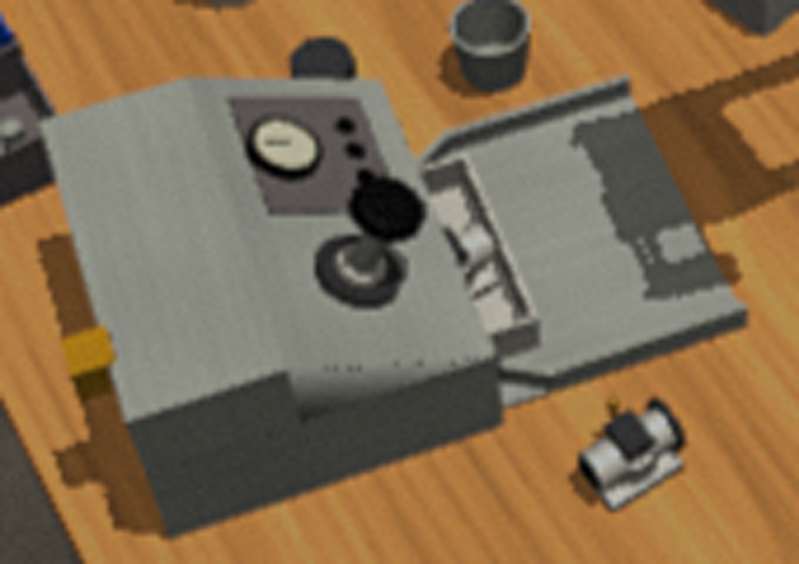

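View pics/z_side.png

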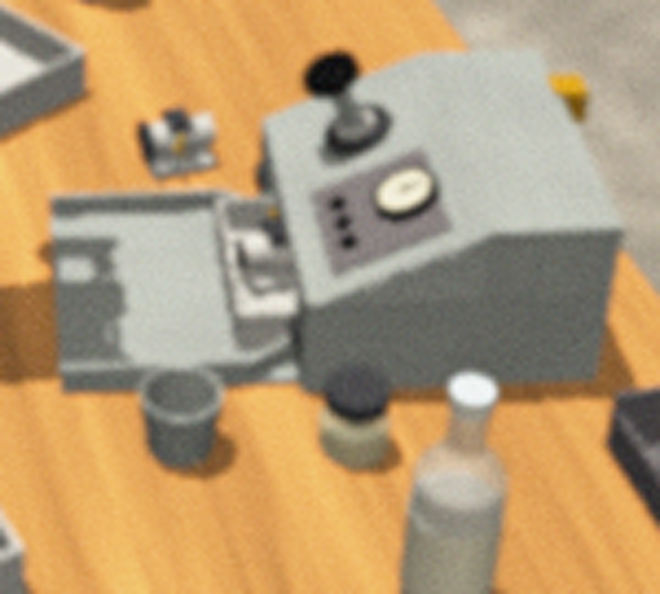

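View pics/z_w.png

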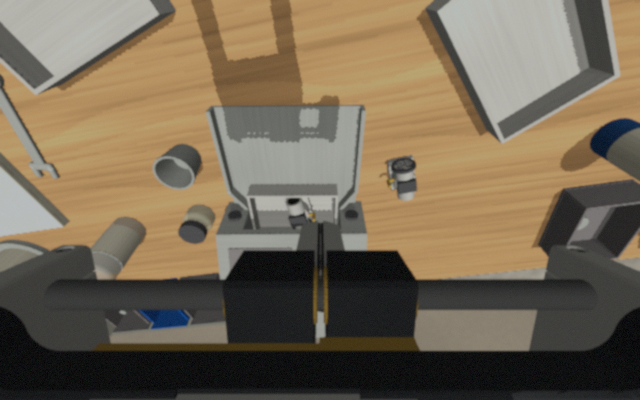

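```bash
python3 -c "
from bench import robot
print(robot.close_job())"
```

```text
the job is handed in; nothing more can be done
None
```

The tray with the carburettor is fully home in the washer slot, and the plunger has been pressed onto its stop, held and released. I handed the job in at about 23.6 s.

**Tray:**
- **First pass:** My first approach passed over the tray without touching it. The wrist depth image showed the open fingertips about 41 mm shorter than the description says, so I used the measured length from then on.
- **Jam:** The first push jammed on the left funnel rail at about 55 N total on the wrist. I backed off, nudged the tray about 9 mm sideways to centre it, and pushed again.
- **Home:** It met a hard stop, with about 34 N of pushing force giving no further movement. The wrist image then put the front wall at washer x = -0.165, which is the home position. The carburettor was still lying in the tray.

**Plunger:**
- **Press:** The stop was felt as a sharp rise at roughly 18–20 mm of stroke.
- **Hold:** The first press relaxed to about 7 N along the stem, so I pressed on to about 17 N and held that for about 1.4 s. About 8 N of sideways force was also read on the tip.
- **Release:** I then let the plunger come up.

**Last checks:** The last pictures showed the plunger up, the tray home, the gripper clear, and the spare carburettor, cup, jar and water bottle in place. Only part of the spray can was in view, and the arm never went near it.

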